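# Set up the ball-headed jacks with their pads

## Task

A cylinder head cover is about to be supported on the bench: pick up every work jack that lies about and stand it upright with its whole foot on the metal plate. Then balance one plywood pad, flat and centred, on the domed head of every jack, and leave it all standing still (a pad left over is not needed).

Things in the scene. Friction and masses are not known exactly. Their poses are not given: they have to be found in the camera images.
- plate_top (a point): fixed light metal plate on the bench, 220 (x) x 280 (y) x 12 mm thick. This point: the centre of its top face, 12 mm above the bench; x and y along its sides, z up. The jacks lie to its left and right, where the bench is otherwise bare; the pads lie beyond it.
- jack1_mid (a point): dark steel jack, 110 mm tall, 0.45 kg: foot 60 x 60 x 14 mm, column 30 mm across, round head 56 mm across ending in a half ball, radius 28 mm (head is a cylinder from 64 to 82 mm above the underside, ball centre at 82, top 110). This point: on its axis, 55 mm above the underside; z from foot to head. Lies on its side on the bench at the start; may be absent.
- jack1_top (a point): the highest point of the domed head of jack1, on its axis, 110 mm above the underside of its foot; axes as jack1_mid.
- jack2_mid (a point): dark steel jack, 110 mm tall, 0.45 kg: foot 60 x 60 x 14 mm, column 30 mm across, round head 56 mm across ending in a half ball, radius 28 mm (head is a cylinder from 64 to 82 mm above the underside, ball centre at 82, top 110). This point: on its axis, 55 mm above the underside; z from foot to head. Lies on its side on the bench at the start; may be absent.
- jack2_top (a point): the highest point of the domed head of jack2, on its axis, 110 mm above the underside of its foot; axes as jack2_mid.
- jack3_mid (a point): dark steel jack, 110 mm tall, 0.45 kg: foot 60 x 60 x 14 mm, column 30 mm across, round head 56 mm across ending in a half ball, radius 28 mm (head is a cylinder from 64 to 82 mm above the underside, ball centre at 82, top 110). This point: on its axis, 55 mm above the underside; z from foot to head. Lies on its side on the bench at the start; may be absent.
- jack3_top (a point): the highest point of the domed head of jack3, on its axis, 110 mm above the underside of its foot; axes as jack3_mid.
- jack4_mid (a point): dark steel jack, 110 mm tall, 0.45 kg: foot 60 x 60 x 14 mm, column 30 mm across, round head 56 mm across ending in a half ball, radius 28 mm (head is a cylinder from 64 to 82 mm above the underside, ball centre at 82, top 110). This point: on its axis, 55 mm above the underside; z from foot to head. Lies on its side on the bench at the start; may be absent.
- jack4_top (a point): the highest point of the domed head of jack4, on its axis, 110 mm above the underside of its foot; axes as jack4_mid.
- pad1_mid (a point): plywood pad, a square block 54 x 54 x 14 mm, about 50 g, both faces alike. This point: its centre; z axis through its 14 mm thickness, x and y square to its sides. It lies flat on the bench at the start.
- pad2_mid (a point): plywood pad, a square block 54 x 54 x 14 mm, about 50 g, both faces alike. This point: its centre; z axis through its 14 mm thickness, x and y square to its sides. It lies flat on the bench at the start.
- pad3_mid (a point): plywood pad, a square block 54 x 54 x 14 mm, about 50 g, both faces alike. This point: its centre; z axis through its 14 mm thickness, x and y square to its sides. It lies flat on the bench at the start.
- pad4_mid (a point): plywood pad, a square block 54 x 54 x 14 mm, about 50 g, both faces alike. This point: its centre; z axis through its 14 mm thickness, x and y square to its sides. It lies flat on the bench at the start.
Not all that is in view belongs to the job. What is shaped like the part that bears pad2_mid but green is not meant.

How it is judged:
By the outcome, as a careful person would: the job done as asked, in the order asked, and still so for the second after the job is handed in, with the robot touching nothing.
Of jack1, jack2, jack3, jack4 only 3 to 4 are there at a start; the rules pass over those that are not, and their reading is None.
At some moment in a run one of pad1, pad2, pad3, pad4, jack1, jack2, jack3, jack4 may be knocked a few centimetres aside while the robot is not near it.
Once in a run the grip may slacken for a moment while it holds something.
It also fails if it takes over 210 s, if anything falls off the work surface, if the arm or the gripper's body presses on something with over 40 N, if the wrist force passes 120 N, or if a joint passes its speed limit or range.

## Robot

A 6-joint arm with a two-finger parallel gripper is mounted at the origin on the work surface. World frame = base frame: x ahead of the robot, y to its left, z up, the work surface at z = 0. Lengths are in m, angles in rad, forces in N, time in s.
With the tool pointing down it reaches from about 0.4 to 0.925 m from the base axis. Payload 3.4 kg.
Tool frame: the origin (TCP) lies at the very end of the fingers, on their centre line; the grasp point (between the pads) lies 19 mm behind it; z points along the fingers, y is the line along which they close (so a half turn about z gives the same grasp; the last joint's range is limited). The gripper opens to 85 mm and grips with 20 to 120 N. Pads are 22 mm wide; open, the fingers measure 114 mm over their backs; the gripper's body (76 mm by 85 mm) begins 54 mm behind the grasp point. The pads swing forward as they close: fully open they stand 13 mm farther back than shut.
Start: joints at [-1.268, 0.307, 1.506, -0, 1.328, -0.073], TCP at [0.211, -0.535, 0.231] pointing down, gripper open.
Joint ranges: [-3.12, 3.12], [-1.05, 2.28], [0.14, 2.33], [-1.42, 4.57], [0.1, 2.73], [-2.68, 2.68]. Speed limits (rad/s): [2.57, 2.57, 3.14, 3.14, 3.14, 3.14].

## Interface

Orientations are given as [roll, pitch, yaw] about the fixed x, y, z axes, in that order (R = Rz(yaw) Ry(pitch) Rx(roll)).
In Python, from plant import bot gives the robot as it stands.
- The arm moves only by the tool move_arm, never from a script. Its argument "rows" is a list of rows, each a list of 2 entries, a list of its own where there are three numbers: the shift along the tool's x, y, z in mm, then the turn about the tool's z in degrees. A call has 1 to 20 rows; each row is the pose to reach, as a shift and turn from the pose commanded when the call began, along the tool's axes at that moment; what a row does not reach only later rows make up. A row lasts 1/8 s, in which the tool goes at most 62.5 mm and 10.7 degrees, less where a joint would pass 70% of its speed; a pose out of reach is approached as far as the arm can. A call with a gripper value outside its range is refused whole. "hand" is the opening, from 0 (shut) to 1 (fully open), set as the call begins (left out, the last holds). The fingers move at their own pace and stop on an object; "force" is the grip in N (left out, the last holds). Time passes only in rows, so rows that repeat a pose let the fingers close. It gives the time, the measured TCP pose, the force, the opening and the grip force at its end, in the units of the state.
- bot.get_obs(): the state, without advancing time (a new reading comes with each control period).
- bot.read_camera(name): name is "side" or "top"; returns a dict with "image" (400x640x3 uint8, red, green, blue), "fx", "fy", "cx", "cy" (pixels), "k1" (the pictures are not rectified: a ray, as slopes to the right and down, at radius r is drawn at 1 + k1 r^2 times it, then the intrinsics apply), "world_to_cam" (4x4, takes a point from world to camera coordinates). Camera axes: x right, y down, z forward; pixel columns grow to the right and rows downward; lengths in m; the calibration is good to about 2 mm. A picture is of the moment at which its call begins. There is no depth.
- bot.sign_off(): hands the job in; it is judged then, once.
The state is a dict: "time_s": time; "qpos": joint angles; "dq": joint speeds; "joint_efforts": joint torques, N m; "position": TCP position; "tcp_rot": TCP orientation; "contact_force": force on the tool from outside, world axes, zero at the start; "torque": the same for the moment, N m; "grip_width": finger opening in m; "grip_force": force on a finger pad.
Only numpy, scipy, OpenCV 4.12 (cv2) and the standard library are available. Lean on these libraries where they do the work, as an engineer would, in place of code of your own. Each camera call takes 0.05 s, during which the arm holds its last target. There are 200 camera calls.

## Working session

There is one attempt and no reset: what is moved stays moved. The work goes in short steps, Python scripts to look and compute and a tool call to move; the robot and the scene stay as the last step left them, time stands still between calls to the robot, and variables do not carry over. Pictures are saved under pics/ and viewed, at most 14 in all, crops included, and the job is handed in when it is done.

Besides the shell and the picture viewer there is one more tool, called after ">>>" in YAML: its name, and indented under it one key for each argument. move_arm: Moves the arm, as the interface text tells. Its arguments: {"type":"object","properties":{"rows":{"type":"array","items":{"type":"array"}},"hand":{"type":"number"},"force":{"type":"number"}},"required":["rows"]}

```bash
ls; mkdir -p pics
cat > h.py <<'E'
import numpy as np, cv2
from plant import bot
def cam(n, save=None):
    c=bot.read_camera(n)
    if save: cv2.imwrite('pics/'+save, c['image'][:,:,::-1])
    return c
def K(c): return np.array([[c['fx'],0,c['cx']],[0,c['fy'],c['cy']],[0,0,1.]])
def D(c): return np.array([c['k1'],0,0,0.])
def ray(c,p):
    u=cv2.undistortPoints(np.array(p,float).reshape(-1,1,2),K(c),D(c)).reshape(-1,2)
    T=np.array(c['world_to_cam']); R,t=T[:3,:3],T[:3,3]
    d=np.c_[u,np.ones(len(u))]@R
    return -R.T@t, d
def onz(c,p,z):
    o,d=ray(c,p); return o+d*((z-o[2])/d[:,2])[:,None]
def proj(c,P):
    T=np.array(c['world_to_cam'])
    return cv2.projectPoints(np.array(P,float).reshape(-1,1,3),cv2.Rodrigues(T[:3,:3])[0],T[:3,3],K(c),D(c))[0].reshape(-1,2)
E
python3 - <<'E'
from h import *
for n in ('top','side'):
    c=cam(n,n+'0.png'); T=np.array(c['world_to_cam'])
    print(n,c['fx'],c['cx'],c['cy'],c['k1'],-T[:3,:3].T@T[:3,3],T[2,:3])
    print(onz(c,[[0,0],[639,0],[639,399],[0,399]],0).round(3).tolist())
print({k:np.round(v,3).tolist() for k,v in bot.get_obs().items()})
E
```

```text
pics
top 381.75904976509935 320.37700917118065 195.94765182425493 -0.09193429895721379 [0.43950143 0.0017597  0.97502071] [ 0.1085518  -0.01225749 -0.99401522]
[[1.119, 0.98, 0.0], [1.191, -0.993, 0.0], [0.006, -0.904, 0.0], [-0.027, 0.838, 0.0]]
side 373.5266058502261 323.62208576185884 197.60910248584435 -0.07367818244008661 [0.1459299  0.62567891 0.63564902] [ 0.39870726 -0.67105405 -0.62507519]
[[5.506, -1.286, 0.0], [-0.634, -4.63, 0.0], [-0.196, 0.146, 0.0], [0.752, 0.705, 0.0]]
{'time_s': 0.1, 'qpos': [-1.268, 0.307, 1.508, 0.0, 1.328, -0.074], 'dq': [0.001, -0.002, -0.003, 0.0, -0.002, 0.001], 'joint_efforts': [0.0, -45.853, -25.261, -0.0, 0.005, -0.0], 'position': [0.211, -0.534, 0.23], 'tcp_rot': [-3.14, -0.0, 0.376], 'contact_force': [1.323, -0.052, -0.655], 'torque': [0.002, -0.062, -0.029], 'grip_force': 0.0, 'grip_width': 0.085}
```

View pics/top0.png

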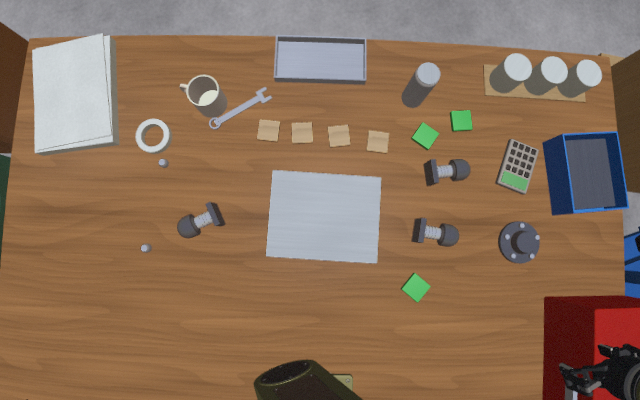

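View pics/side0.png

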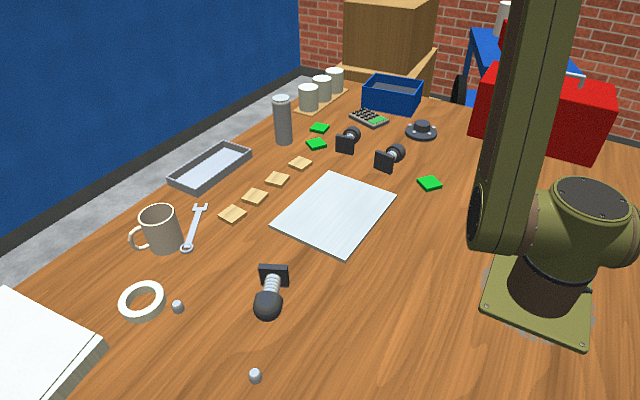

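Three jacks are at about (200,220), (447,171) and (436,233) in the top view. Four wood pads lie in a row at (269,130) to (378,141), and the plate is at the centre. The green squares are decoys. Next I measure.

```bash
cat >> h.py <<'E'
def blobs(m,mn=40):
    n,l,s,ce=cv2.connectedComponentsWithStats(m.astype(np.uint8))
    return [(s[i,4],ce[i],s[i,:4]) for i in range(1,n) if s[i,4]>=mn]
def jacks(c,wins):
    im=c['image'].astype(int); v=im.max(2); sat=v-im.min(2)
    for x0,y0,x1,y1 in wins:
        m=np.zeros(v.shape,bool); m[y0:y1,x0:x1]=((v<95)&(sat<30))[y0:y1,x0:x1]
        for a,ce,s in blobs(m,30): print('  dark',a,ce.round(1),s,'z29:',(onz(c,[ce],.029)[0,:2]*1000).round(1))
def pads(c,win=(240,100,410,165),z=.009):
    im=c['image']; hsv=cv2.cvtColor(im,cv2.COLOR_RGB2HSV); x0,y0,x1,y1=win
    m=np.zeros(hsv.shape[:2],bool); m[y0:y1,x0:x1]=((hsv[...,2]>165)&(hsv[...,1]>60)&(hsv[...,1]<150)&(hsv[...,0]<25))[y0:y1,x0:x1]
    for a,ce,s in blobs(m,80):
        cn=max(cv2.findContours((m[s[1]:s[1]+s[3],s[0]:s[0]+s[2]]).astype(np.uint8),0,2)[0],key=cv2.contourArea)+s[:2]
        b=onz(c,cv2.boxPoints(cv2.minAreaRect(cn.astype(np.float32))),.014)[:,:2]
        e=b[1]-b[0]; L=[np.linalg.norm(b[i]-b[i-1])*1000 for i in (1,2)]
        print('  pad',a,ce.round(1),(onz(c,[ce],z)[0,:2]*1000).round(1),'ang',np.degrees(np.arctan2(e[1],e[0])).round(1)%90,np.round(L))
E
python3 - <<'E'
from h import *
c=cam('top'); im=c['image']
for p in [(210,215),(185,228),(445,233),(420,230),(269,130),(250,145)]: print(p,im[p[1],p[0]])
jacks(c,[(160,190,240,250),(410,145,480,200),(405,205,470,260)])
pads(c)
m=((im.min(2)>130)&(im.max(2).astype(int)-im.min(2)<40)); m[:160]=0;m[280:]=0;m[:,:250]=0;m[:,400:]=0
a,ce,s=max(blobs(m),key=lambda b:b[0])
cn=max(cv2.findContours(m.astype(np.uint8),0,2)[0],key=cv2.contourArea)
print('plate',onz(c,[ce],.012)*1000,(onz(c,cv2.approxPolyDP(cn,6,True),.012)*1000).round().tolist())
E
```

```text
(210, 215) [111 111 122]
(185, 228) [89 88 99]
(445, 233) [80 79 87]
(420, 230) [86 86 98]
(269, 130) [182 159 130]
(250, 145) [143 104  67]
  dark 141 [217.4 214.3] [210 203  15  23] z29: [489.9 245. ]
  dark 284 [188.  227.4] [177 215  24  23] z29: [455.3 317.2]
  dark 239 [458.4 170. ] [449 159  21  22] z29: [ 619.1 -361.2]
  dark 192 [428.9 173.2] [424 160  14  26] z29: [ 608.4 -284. ]
  dark 160 [416.6 230. ] [412 218  10  25] z29: [ 463.9 -252. ]
  dark 259 [447.1 235.5] [437 224  22  22] z29: [ 451.7 -329.9]
  pad 414 [268.  129.8] [714.4 130.6] ang 85.4 [54. 53.]
  pad 414 [301.8 132.3] [710.   42.3] ang 5.099999999999994 [53. 54.]
  pad 409 [338.7 135.3] [704.8 -53.6] ang 9.200000000000003 [53. 55.]
  pad 411 [377.7 141.2] [ 692.2 -155.6] ang 83.5 [54. 54.]
plate [[492.84487767 -19.87659067  12.        ]] [[605.0, 115.0, 12.0], [392.0, 122.0, 12.0], [382.0, -154.0, 12.0], [598.0, -162.0, 12.0]]
```

```bash
cat > p.py <<'E'
import sys; from h import *
# usage: p.py x,y,z,yaw ...  -> shifts/turn from the present pose, n rows needed
o=bot.get_obs(); p=np.array(o['position'])*1000; yaw=np.degrees(o['tcp_rot'][2])
print('t',round(o['time_s'],2),'pos',p.round(1),'rpy',np.degrees(o['tcp_rot']).round(2),'w',round(o['grip_width']*1000,1),'gf',round(o['grip_force'],1),'F',np.round(o['contact_force'],1))
from scipy.spatial.transform import Rotation as Ro
R=Ro.from_euler('xyz',o['tcp_rot']).as_matrix(); q=p
for a in sys.argv[1:]:
    w=np.array([float(v) for v in a.split(',')]); t=-(w[3]-yaw)
    print(a,'->',(R.T@(w[:3]-p)).round(1),'turn',round((t+180)%360-180,1),'rows',round(max(np.linalg.norm(w[:3]-q)/62.5,abs(t)/10.7),1)); q=w[:3]
E
python3 p.py 453,-320,120,81.1 453,-320,10,81.1
```

```text
t 0.15 pos [ 210.9 -534.4  230.6] rpy [-1.7991e+02 -1.0000e-02  2.1530e+01] w 85.1 gf 0.0 F [0.1 0.1 0.3]
453,-320,120,81.1 -> [ 303.9 -110.4  110.8] turn -59.6 rows 5.6
453,-320,10,81.1 -> [ 303.9 -110.2  220.8] turn -59.6 rows 5.6
```

>>> move_arm:
  rows:
    - [[304,-110,110],-59.6]
    - [[304,-110,110],-59.6]
    - [[304,-110,110],-59.6]
    - [[304,-110,110],-59.6]
    - [[304,-110,110],-59.6]
    - [[304,-110,110],-59.6]
    - [[304,-110,110],-59.6]
    - [[304,-110,110],-59.6]
    - [[304,-110,165],-59.6]
    - [[304,-110,210],-59.6]
    - [[304,-110,220],-59.6]
    - [[304,-110,220],-59.6]
  hand: 1
  force: 30

```text
time_s: 1.65
position: [0.453, -0.322, 0.0116]
tcp_rot: [-3.141, 0.0, 1.414]
contact_force: [-0.0, -0.0, 0.4]
grip_width: 0.0855
grip_force: 0.0
```

```bash
python3 p.py 453,-320,10,81.1; python3 -c "
from h import *
c=cam('side','s1.png'); c=cam('top','t1.png')"; python3 -c "
import cv2,numpy as np
a=cv2.imread('pics/s1.png')[80:240,340:520]; b=cv2.imread('pics/t1.png')[160:320,380:560]
cv2.imwrite('pics/m1.png',cv2.resize(np.hstack([a,b]),None,fx=2,fy=2))"
```

```text
t 1.65 pos [ 453.  -322.    11.6] rpy [-179.99    0.     81.03] w 85.5 gf 0.0 F [-0.  -0.   0.4]
453,-320,10,81.1 -> [ 1.9 -0.3  1.6] turn -0.1 rows 0.0
```

View pics/m1.png

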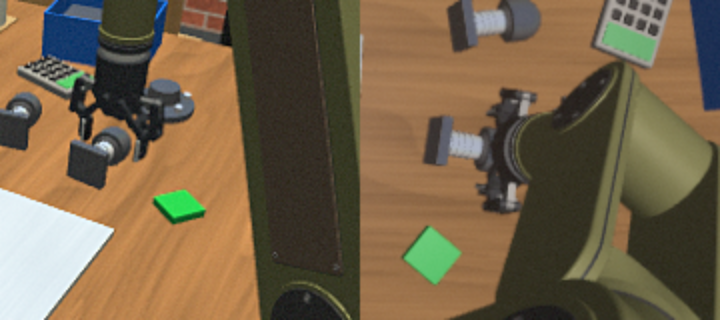

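>>> move_arm:
  rows:
    - [[0,0,0],0]
    - [[0,0,0],0]
    - [[0,0,0],0]
    - [[0,0,0],0]
    - [[6,0,-12],0]
    - [[13,0,-22],0]
    - [[22,0,-32],0]
    - [[32,0,-40],0]
    - [[43,0,-46],0]
    - [[55,0,-50],0]
    - [[68,0,-52],0]
    - [[81,0,-52],0]
    - [[94,0,-50],0]
    - [[106,0,-47],0]
    - [[106,0,-46],0]
    - [[106,0,-46],0]
  hand: 0
  force: 30

```text
time_s: 3.75
position: [0.4699, -0.2164, 0.0571]
tcp_rot: [-3.142, 0.0, 1.416]
contact_force: [-1.0, -0.0, -4.4]
grip_width: 0.055
grip_force: 32.8
```

```bash
python3 p.py; python3 -c "
from h import *
c=cam('side','s2.png'); c=cam('top','t2.png')"; python3 -c "
import cv2,numpy as np
a=cv2.imread('pics/s2.png')[80:240,340:520]; b=cv2.imread('pics/t2.png')[160:320,380:560]
cv2.imwrite('pics/m2.png',cv2.resize(np.hstack([a,b]),None,fx=2,fy=2))"
```

```text
t 3.75 pos [ 469.9 -216.4   57.1] rpy [-1.800e+02  2.000e-02  8.115e+01] w 55.0 gf 32.8 F [-1.  -0.  -4.4]
```

View pics/m2.png

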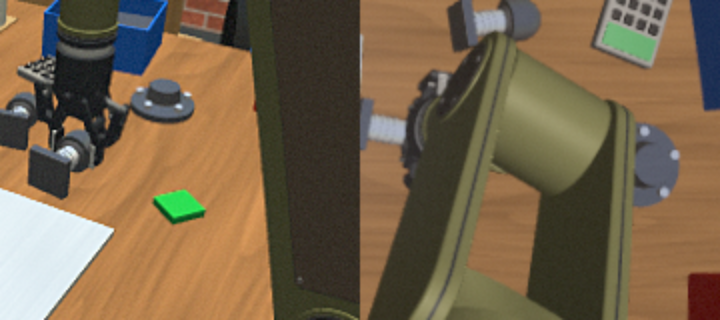

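The jack was lifted rigidly, with its axis still horizontal, because the line contact on the head cylinder holds its tilt. I'll set it back and regrip on the ball only, with the lowest force, so that it can swing.

>>> move_arm:
  rows:
    - [[-55,0,0],0]
    - [[-106,0,0],0]
    - [[-106,0,0],0]
    - [[-106,0,25],0]
    - [[-106,0,46],0]
    - [[-106,0,46],0]

```text
time_s: 4.6
position: [0.4533, -0.321, 0.0111]
tcp_rot: [-3.141, -0.0, 1.415]
contact_force: [0.1, -0.8, -3.1]
grip_width: 0.0549
grip_force: 35.5
```

>>> move_arm:
  rows:
    - [[0,0,0],0]
    - [[0,0,0],0]
    - [[-18,0,0],0]
    - [[-18,0,0],0]
    - [[-18,0,0],0]
  hand: 1
  force: 20

```text
time_s: 5.22
position: [0.4505, -0.3392, 0.0113]
tcp_rot: [3.142, -0.0, 1.415]
contact_force: [-0.7, 0.4, 0.3]
grip_width: 0.0853
grip_force: 0.0
```

>>> move_arm:
  rows:
    - [[0,0,0],0]
    - [[0,0,0],0]
    - [[0,0,0],0]
    - [[0,0,0],0]
    - [[0,0,-10],0]
    - [[0,0,-20],0]
    - [[0,0,-20],0]
  hand: 0
  force: 20

```text
time_s: 6.1
position: [0.4511, -0.3394, 0.0323]
tcp_rot: [3.14, 0.001, 1.416]
contact_force: [-0.7, -1.8, -1.0]
grip_width: 0.0552
grip_force: 21.9
```

```bash
python3 p.py
cat > v.py <<'E'
import sys; from h import *
n=sys.argv[1]; s=[int(v) for v in sys.argv[2].split(',')]; t=[int(v) for v in sys.argv[3].split(',')]
a=cam('side')['image'][s[1]:s[1]+160,s[0]:s[0]+180]; b=cam('top')['image'][t[1]:t[1]+160,t[0]:t[0]+180]
cv2.imwrite('pics/'+n,cv2.resize(np.hstack([a,b])[:,:,::-1],None,fx=2,fy=2))
E
python3 v.py m3.png 340,80 380,160
```

```text
t 6.1 pos [ 451.1 -339.4   32.3] rpy [1.7992e+02 8.0000e-02 8.1160e+01] w 55.2 gf 21.9 F [-0.7 -1.8 -1. ]
```

View pics/m3.png

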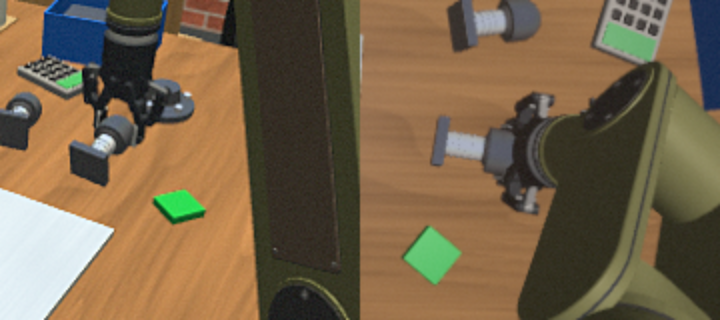

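Now the head is raised with the foot edge still on the bench, so it pivots. I'll continue the arc.

>>> move_arm:
  rows:
    - [[5,0,-7],0]
    - [[10,0,-13],0]
    - [[16,0,-19],0]
    - [[22,0,-23],0]
    - [[29,0,-27],0]
    - [[36,0,-31],0]
    - [[43,0,-34],0]
    - [[50,0,-36],0]
    - [[58,0,-38],0]
    - [[66,0,-39],0]
    - [[74,0,-39],0]
    - [[82,0,-38],0]
    - [[90,0,-37],0]
    - [[97,0,-35],0]
    - [[102,0,-33],0]
    - [[102,0,-33],0]

```text
time_s: 8.2
position: [0.4672, -0.237, 0.0647]
tcp_rot: [3.14, -0.001, 1.416]
contact_force: [2.1, 0.6, 5.7]
grip_width: 0.055
grip_force: 30.2
```

```bash
python3 p.py; python3 v.py m4.png 320,80 360,160
```

```text
t 8.2 pos [ 467.2 -237.    64.7] rpy [ 1.7993e+02 -4.0000e-02  8.1130e+01] w 55.0 gf 30.2 F [2.1 0.6 5.7]
```

View pics/m4.png

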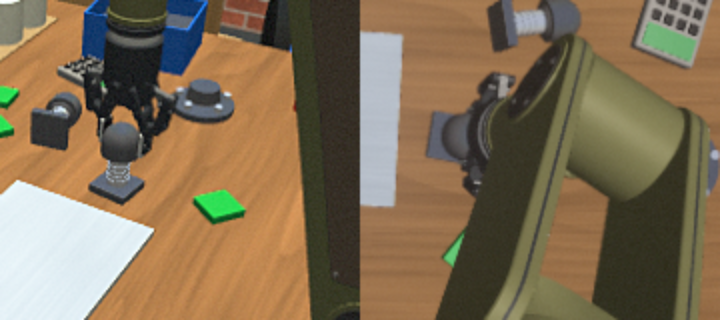

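>>> move_arm:
  rows:
    - [[0,0,0],0]
    - [[0,0,0],0]
    - [[0,0,0],0]
    - [[10,0,6],0]
    - [[10,0,6],0]
    - [[10,0,6],0]
  hand: 1

```text
time_s: 9.05
position: [0.4678, -0.2278, 0.0581]
tcp_rot: [-3.141, -0.0, 1.416]
contact_force: [0.2, 0.1, -0.6]
grip_width: 0.0855
grip_force: 0.0
```

>>> move_arm:
  rows:
    - [[0,0,0],0]
    - [[0,0,0],0]
    - [[0,0,0],0]
    - [[0,0,0],0]
    - [[0,0,0],0]
    - [[0,0,-15],0]
    - [[0,0,-35],0]
    - [[0,0,-35],0]
  hand: 0
  force: 70

```text
time_s: 10.05
position: [0.4688, -0.2287, 0.0946]
tcp_rot: [3.139, 0.001, 1.416]
contact_force: [-0.1, -1.5, -4.5]
grip_width: 0.0538
grip_force: 79.2
```

```bash
python3 p.py 450,-102,95,81.1 450,-102,73,81.1; python3 v.py m5.png 320,80 360,160
```

```text
t 10.05 pos [ 468.8 -228.7   94.6] rpy [1.7984e+02 7.0000e-02 8.1130e+01] w 53.8 gf 79.2 F [-0.1 -1.5 -4.5]
450,-102,95,81.1 -> [122.3 -38.1  -0.7] turn 0.0 rows 2.0
450,-102,73,81.1 -> [122.3 -38.1  21.3] turn 0.0 rows 0.4
```

View pics/m5.png

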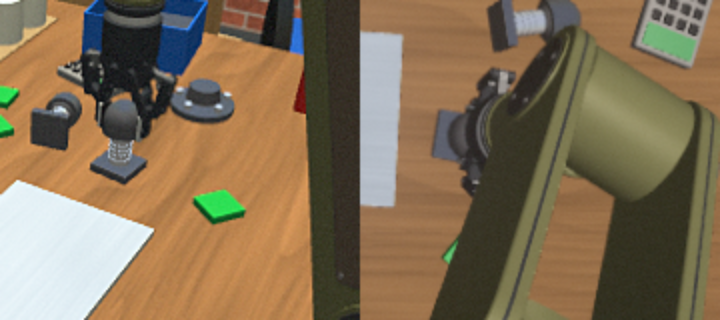

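>>> move_arm:
  rows:
    - [[40,-12,0],0]
    - [[85,-26,0],0]
    - [[122,-38,0],0]
    - [[122,-38,0],0]
    - [[122,-38,10],0]
    - [[122,-38,18],0]
    - [[122,-38,22.5],0]
    - [[122,-38,22.5],0]

```text
time_s: 11.15
position: [0.449, -0.1024, 0.0709]
tcp_rot: [-3.141, 0.0, 1.415]
contact_force: [-1.2, 0.6, 3.5]
grip_width: 0.054
grip_force: 80.0
```

>>> move_arm:
  rows:
    - [[0,0,0],0]
    - [[0,0,0],0]
    - [[0,0,-30],0]
    - [[0,0,-60],10]
    - [[0,0,-60],20]
    - [[0,0,-60],30]
    - [[0,0,-60],40]
    - [[0,0,-60],50]
    - [[0,0,-60],60]
    - [[0,0,-60],70]
    - [[0,0,-60],80]
    - [[0,0,-60],90]
    - [[0,0,-60],90]
    - [[0,0,-30],90]
    - [[0,0,2],90]
    - [[0,0,2],90]
  hand: 1

```text
time_s: 13.15
position: [0.4473, -0.1012, 0.0672]
tcp_rot: [-3.141, 0.005, -0.152]
contact_force: [-0.2, 0.5, 0.7]
grip_width: 0.0854
grip_force: 0.0
```

>>> move_arm:
  rows:
    - [[0,0,0],0]
    - [[0,0,0],0]
    - [[0,0,0],0]
    - [[0,0,0],0]
  hand: 0
  force: 20

```text
time_s: 13.65
position: [0.4504, -0.1025, 0.0702]
tcp_rot: [3.14, -0.003, -0.154]
contact_force: [-1.5, -2.8, 6.6]
grip_width: 0.0558
grip_force: 23.0
```

```bash
python3 p.py; python3 v.py m6.png 290,80 320,160
```

```text
t 13.65 pos [ 450.4 -102.5   70.2] rpy [179.93  -0.19  -8.84] w 55.8 gf 23.0 F [-1.5 -2.8  6.6]
```

View pics/m6.png

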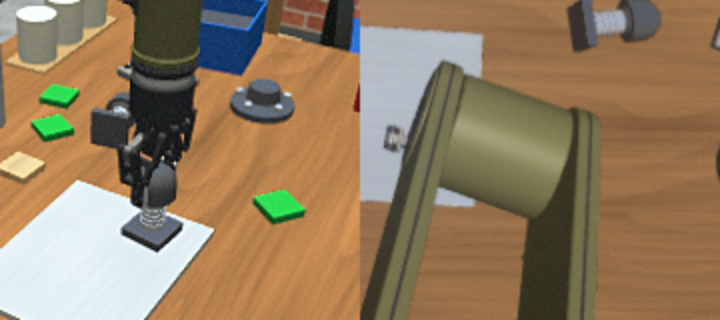

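Jack C stands on the plate. I'll release, rise and look at the rest.

>>> move_arm:
  rows:
    - [[0,0,0],0]
    - [[0,0,0],0]
    - [[0,0,-40],0]
    - [[0,0,-90],0]
    - [[0,0,-150],0]
    - [[0,0,-150],0]
  hand: 1

```text
time_s: 14.5
position: [0.4526, -0.1025, 0.2235]
tcp_rot: [3.14, -0.011, -0.155]
contact_force: [-0.7, -0.1, 0.1]
grip_width: 0.0855
grip_force: 0.0
```

```bash
python3 - <<'E'
from h import *
c=cam('top','t7.png'); jacks(c,[(160,180,250,260),(410,135,490,200)]); pads(c)
E
python3 p.py 618,-352,120,97.9
```

```text
dark 133 [217.5 214.3] [211 203  14  23] z29: [490.  244.8]
  dark 224 [189.1 227.7] [177 215  24  23] z29: [454.6 314.6]
  dark 183 [457.  170.5] [449 159  20  22] z29: [ 617.7 -357.5]
  dark 186 [428.8 173.2] [424 160  14  26] z29: [ 608.3 -283.8]
  pad 419 [267.9 129.7] [714.5 130.6] ang 86.6 [55. 54.]
  pad 422 [301.8 132.3] [710.   42.5] ang 1.5999999999999943 [54. 53.]
  pad 424 [338.6 135.3] [704.7 -53.4] ang 8.299999999999997 [56. 55.]
  pad 422 [377.7 141.2] [ 692.3 -155.8] ang 84.3 [55. 54.]
t 14.55 pos [ 450.6 -102.   220.9] rpy [179.97  -0.31  -8.86] w 85.4 gf 0.0 F [-0.3  0.2  0.3]
618,-352,120,97.9 -> [203.3 221.2 102.1] turn -106.8 rows 10.0
```

```bash
python3 p.py 620,-370,120,97.9 620,-370,11.5,97.9
```

```text
t 14.55 pos [ 450.6 -102.   220.9] rpy [179.97  -0.31  -8.86] w 85.4 gf 0.0 F [-0.3  0.2  0.3]
620,-370,120,97.9 -> [208.1 238.7 102.2] turn -106.8 rows 10.0
620,-370,11.5,97.9 -> [207.5 238.6 210.7] turn -106.8 rows 10.0
```

>>> move_arm:
  rows:
    - [[40,50,20],-10.5]
    - [[90,100,50],-21]
    - [[140,150,80],-31.5]
    - [[180,200,100],-42]
    - [[208,239,100],-53]
    - [[208,239,100],-64]
    - [[208,239,100],-74]
    - [[208,239,100],-85]
    - [[208,239,100],-96]
    - [[208,239,100],-106.8]
    - [[208,239,100],-106.8]
    - [[208,239,150],-106.8]
    - [[208,239,200],-106.8]
    - [[208,239,210.5],-106.8]
    - [[208,239,210.5],-106.8]
    - [[208,239,210.5],-106.8]
  hand: 1

```text
time_s: 16.55
position: [0.6194, -0.3709, 0.0104]
tcp_rot: [3.139, 0.003, 1.709]
contact_force: [0.1, -0.1, -0.0]
grip_width: 0.0853
grip_force: 0.0
```

```bash
python3 p.py 620,-370,11.5,97.9
```

```text
t 16.55 pos [ 619.4 -370.9   10.4] rpy [1.7984e+02 1.5000e-01 9.7890e+01] w 85.3 gf 0.0 F [ 0.1 -0.1 -0. ]
620,-370,11.5,97.9 -> [ 0.8  0.8 -1.1] turn -0.0 rows 0.0
```

>>> move_arm:
  rows:
    - [[1,1,-1],0]
    - [[1,1,-1],0]
    - [[1,1,-1],0]
    - [[1,1,-1],0]
    - [[1,1,-11],0]
    - [[1,1,-21],0]
    - [[1,1,-21],0]
  hand: 0
  force: 20

```text
time_s: 17.42
position: [0.6189, -0.3693, 0.0303]
tcp_rot: [3.141, 0.001, 1.71]
contact_force: [0.3, -1.9, -1.2]
grip_width: 0.0549
grip_force: 21.9
```

>>> move_arm:
  rows:
    - [[5,0,-7],0]
    - [[10,0,-13],0]
    - [[16,0,-19],0]
    - [[22,0,-23],0]
    - [[29,0,-27],0]
    - [[36,0,-31],0]
    - [[43,0,-34],0]
    - [[50,0,-36],0]
    - [[58,0,-38],0]
    - [[66,0,-39],0]
    - [[74,0,-39],0]
    - [[82,0,-38],0]
    - [[90,0,-37],0]
    - [[97,0,-35],0]
    - [[102,0,-33],0]
    - [[102,0,-33],0]

```text
time_s: 19.42
position: [0.6061, -0.2654, 0.0638]
tcp_rot: [3.138, -0.002, 1.709]
contact_force: [1.6, 3.7, 9.5]
grip_width: 0.0553
grip_force: 30.2
```

```bash
python3 p.py; python3 v.py m8.png 290,50 360,100
```

```text
t 19.43 pos [ 606.1 -265.4   63.8] rpy [ 1.7981e+02 -1.0000e-01  9.7940e+01] w 55.3 gf 30.2 F [1.6 3.7 9.5]
```

View pics/m8.png

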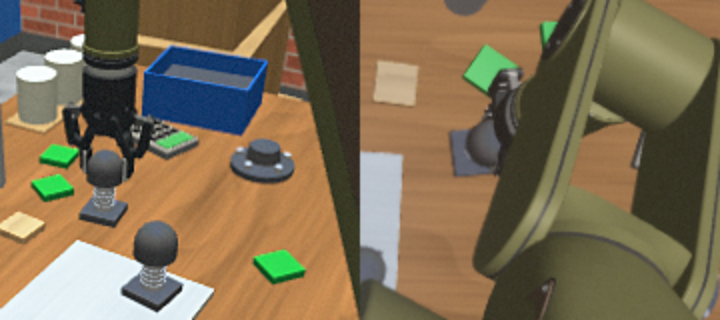

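Jack B is upright on the bench too. Next I regrip it centrally and carry it.

>>> move_arm:
  rows:
    - [[0,0,0],0]
    - [[0,0,0],0]
    - [[0,0,0],0]
    - [[10,0,6],0]
    - [[10,0,6],0]
    - [[10,0,6],0]
  hand: 1

```text
time_s: 20.27
position: [0.6031, -0.2576, 0.056]
tcp_rot: [-3.141, -0.0, 1.71]
contact_force: [-0.6, 0.5, -0.8]
grip_width: 0.0853
grip_force: 0.0
```

>>> move_arm:
  rows:
    - [[0,0,0],0]
    - [[0,0,0],0]
    - [[0,0,0],0]
    - [[0,0,0],0]
    - [[0,0,0],0]
    - [[0,0,-15],0]
    - [[0,0,-35],0]
    - [[0,0,-35],0]
  hand: 0
  force: 70

```text
time_s: 21.28
position: [0.6034, -0.2582, 0.0923]
tcp_rot: [3.141, 0.001, 1.709]
contact_force: [0.5, -0.2, -4.1]
grip_width: 0.0544
grip_force: 74.8
```

```bash
python3 p.py 545,-18,95,90
```

```text
t 21.27 pos [ 603.4 -258.2   92.3] rpy [1.7995e+02 6.0000e-02 9.7930e+01] w 54.4 gf 74.8 F [ 0.5 -0.2 -4.1]
545,-18,95,90 -> [246.  -24.7  -2.9] turn 7.9 rows 4.0
```

>>> move_arm:
  rows:
    - [[60,-6,0],2]
    - [[120,-12,0],4]
    - [[180,-18,0],6]
    - [[230,-23,0],7.9]
    - [[246,-25,0],7.9]
    - [[246,-25,0],7.9]
    - [[246,-25,10],7.9]
    - [[246,-25,18],7.9]
    - [[246,-25,22.5],7.9]
    - [[246,-25,22.5],7.9]
    - [[246,-25,22.5],7.9]

```text
time_s: 22.65
position: [0.5444, -0.019, 0.0693]
tcp_rot: [-3.141, 0.001, 1.571]
contact_force: [-1.7, -1.5, 4.8]
grip_width: 0.0541
grip_force: 75.7
```

>>> move_arm:
  rows:
    - [[0,0,0],0]
    - [[0,0,0],0]
    - [[0,0,-30],0]
    - [[0,0,-60],10]
    - [[0,0,-60],20]
    - [[0,0,-60],30]
    - [[0,0,-60],40]
    - [[0,0,-60],50]
    - [[0,0,-60],60]
    - [[0,0,-60],70]
    - [[0,0,-60],80]
    - [[0,0,-60],90]
    - [[0,0,-60],90]
    - [[0,0,-30],90]
    - [[0,0,2],90]
    - [[0,0,2],90]
    - [[0,0,2],90]
    - [[0,0,2],90]
  hand: 1

```text
time_s: 24.9
position: [0.5457, -0.0178, 0.0681]
tcp_rot: [3.141, -0.003, 0.001]
contact_force: [0.7, 0.2, -0.7]
grip_width: 0.0852
grip_force: 0.0
```

>>> move_arm:
  rows:
    - [[0,0,0],0]
    - [[0,0,0],0]
    - [[0,0,0],0]
    - [[0,0,0],0]
    - [[0,0,0],0]
    - [[0,0,0],0]
  hand: 0
  force: 20

```text
time_s: 25.65
position: [0.5453, -0.0182, 0.0678]
tcp_rot: [3.141, -0.002, 0.001]
contact_force: [-0.8, -2.6, 5.5]
grip_width: 0.0557
grip_force: 21.8
```

```bash
python3 p.py; python3 v.py m9.png 240,80 290,140
```

```text
t 25.65 pos [545.3 -18.2  67.8] rpy [ 1.7995e+02 -1.1000e-01  4.0000e-02] w 55.7 gf 21.8 F [-0.8 -2.6  5.5]
```

View pics/m9.png

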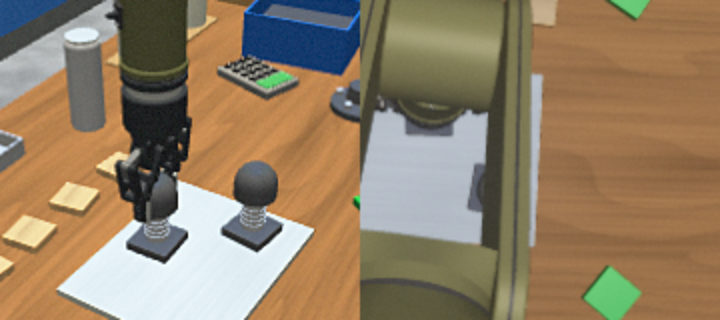

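>>> move_arm:
  rows:
    - [[0,0,0],0]
    - [[0,0,0],0]
    - [[0,0,-50],0]
    - [[0,0,-100],0]
    - [[0,0,-130],0]
    - [[0,0,-130],0]
  hand: 1

```text
time_s: 26.5
position: [0.5464, -0.0176, 0.1995]
tcp_rot: [3.141, -0.006, 0.001]
contact_force: [0.3, 0.4, -0.7]
grip_width: 0.0854
grip_force: 0.0
```

```bash
python3 - <<'E'
from h import *
c=cam('top'); jacks(c,[(160,180,250,260)])
E
python3 p.py 452,324.5,120,115.6 452,324.5,11.5,115.6
```

```text
dark 135 [217.6 214.4] [211 203  14  23] z29: [489.8 244.5]
  dark 192 [189.4 227.6] [177 215  24  23] z29: [454.7 313.6]
t 26.55 pos [545.  -17.5 197.6] rpy [-1.8e+02 -1.2e-01  4.0e-02] w 85.2 gf 0.0 F [ 0.4  0.  -1. ]
452,324.5,120,115.6 -> [ -92.9 -342.1   77.4] turn -115.6 rows 10.8
452,324.5,11.5,115.6 -> [ -93.1 -342.1  185.9] turn -115.6 rows 10.8
```

>>> move_arm:
  rows:
    - [[-10,-50,10],-10.6]
    - [[-25,-100,20],-21]
    - [[-40,-150,30],-31.5]
    - [[-60,-210,40],-42]
    - [[-75,-270,60],-53]
    - [[-93,-330,77],-64]
    - [[-93,-342,77],-74]
    - [[-93,-342,77],-85]
    - [[-93,-342,77],-96]
    - [[-93,-342,77],-106]
    - [[-93,-342,77],-115.6]
    - [[-93,-342,77],-115.6]
    - [[-93,-342,130],-115.6]
    - [[-93,-342,175],-115.6]
    - [[-93,-342,186],-115.6]
    - [[-93,-342,186],-115.6]
    - [[-93,-342,186],-115.6]
  hand: 1

```text
time_s: 28.68
position: [0.4525, 0.325, 0.0122]
tcp_rot: [3.139, -0.0, 2.017]
contact_force: [0.4, 0.3, 0.7]
grip_width: 0.0857
grip_force: 0.0
```

```bash
python3 p.py 452,324.5,11.5,115.6
```

```text
t 28.68 pos [452.5 325.   12.2] rpy [ 1.7984e+02 -2.0000e-02  1.1559e+02] w 85.7 gf 0.0 F [0.4 0.3 0.7]
452,324.5,11.5,115.6 -> [-0.2 -0.7  0.7] turn -0.0 rows 0.0
```

>>> move_arm:
  rows:
    - [[0,0,0],0]
    - [[0,0,0],0]
    - [[0,0,0],0]
    - [[0,0,0],0]
    - [[0,0,-10],0]
    - [[0,0,-20],0]
    - [[0,0,-20],0]
  hand: 0
  force: 20

```text
time_s: 29.55
position: [0.4513, 0.3246, 0.0317]
tcp_rot: [3.141, -0.001, 2.017]
contact_force: [-1.7, 1.7, -0.7]
grip_width: 0.0547
grip_force: 21.8
```

>>> move_arm:
  rows:
    - [[-5,0,-7],0]
    - [[-10,0,-13],0]
    - [[-16,0,-19],0]
    - [[-22,0,-23],0]
    - [[-29,0,-27],0]
    - [[-36,0,-31],0]
    - [[-43,0,-34],0]
    - [[-50,0,-36],0]
    - [[-58,0,-38],0]
    - [[-66,0,-39],0]
    - [[-74,0,-39],0]
    - [[-82,0,-38],0]
    - [[-90,0,-37],0]
    - [[-97,0,-35],0]
    - [[-102,0,-33],0]
    - [[-102,0,-33],0]

```text
time_s: 31.55
position: [0.4974, 0.2334, 0.0654]
tcp_rot: [3.137, -0.001, 2.017]
contact_force: [-0.9, 4.5, 10.6]
grip_width: 0.0544
grip_force: 23.2
```

```bash
python3 p.py; python3 v.py m10.png 200,200 130,130
```

```text
t 31.55 pos [497.4 233.4  65.4] rpy [ 1.7973e+02 -8.0000e-02  1.1556e+02] w 54.4 gf 23.2 F [-0.9  4.5 10.6]
```

View pics/m10.png

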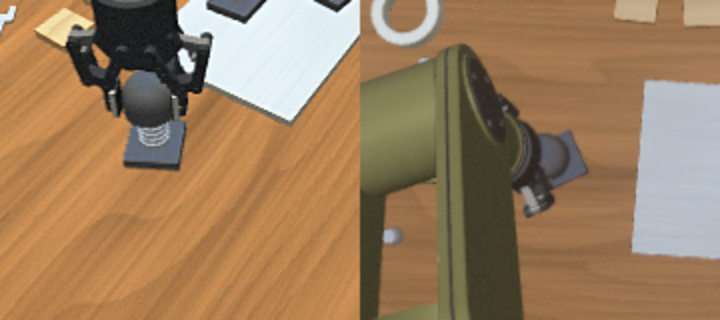

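Jack A is upright as well. I'll regrip it and carry it.

>>> move_arm:
  rows:
    - [[0,0,0],0]
    - [[0,0,0],0]
    - [[0,0,0],0]
    - [[-10,0,6],0]
    - [[-10,0,6],0]
    - [[-10,0,6],0]
  hand: 1

```text
time_s: 32.4
position: [0.4997, 0.223, 0.0575]
tcp_rot: [-3.141, -0.0, 2.018]
contact_force: [-0.6, -0.9, 0.4]
grip_width: 0.0856
grip_force: 0.0
```

>>> move_arm:
  rows:
    - [[0,0,0],0]
    - [[0,0,0],0]
    - [[0,0,0],0]
    - [[0,0,0],0]
    - [[0,0,0],0]
    - [[0,0,-15],0]
    - [[0,0,-35],0]
    - [[0,0,-35],0]
  hand: 0
  force: 70

```text
time_s: 33.4
position: [0.5001, 0.2235, 0.0938]
tcp_rot: [3.14, 0.0, 2.018]
contact_force: [-0.1, 0.3, -4.8]
grip_width: 0.0541
grip_force: 75.5
```

```bash
python3 p.py 450,68,95,90
```

```text
t 33.4 pos [500.1 223.5  93.8] rpy [1.7991e+02 1.0000e-02 1.1564e+02] w 54.1 gf 75.5 F [-0.1  0.3 -4.8]
450,68,95,90 -> [-118.5 -112.5   -1.4] turn 25.6 rows 2.6
```

>>> move_arm:
  rows:
    - [[-40,-38,0],8]
    - [[-80,-76,0],17]
    - [[-118,-112,0],25.6]
    - [[-118,-112,0],25.6]
    - [[-118,-112,0],25.6]
    - [[-118,-112,10],25.6]
    - [[-118,-112,18],25.6]
    - [[-118,-112,22.5],25.6]
    - [[-118,-112,22.5],25.6]
    - [[-118,-112,22.5],25.6]

```text
time_s: 34.65
position: [0.4497, 0.0685, 0.0704]
tcp_rot: [-3.141, 0.001, 1.572]
contact_force: [-2.1, -3.3, 2.7]
grip_width: 0.0542
grip_force: 76.8
```

>>> move_arm:
  rows:
    - [[0,0,0],0]
    - [[0,0,0],0]
    - [[0,0,-30],0]
    - [[0,0,-60],10]
    - [[0,0,-60],20]
    - [[0,0,-60],30]
    - [[0,0,-60],40]
    - [[0,0,-60],50]
    - [[0,0,-60],60]
    - [[0,0,-60],70]
    - [[0,0,-60],80]
    - [[0,0,-60],90]
    - [[0,0,-60],90]
    - [[0,0,-30],90]
    - [[0,0,2],90]
    - [[0,0,2],90]
    - [[0,0,2],90]
    - [[0,0,2],90]
  hand: 1

```text
time_s: 36.9
position: [0.451, 0.0686, 0.0694]
tcp_rot: [-3.141, -0.003, 0.001]
contact_force: [-1.1, 0.5, -0.1]
grip_width: 0.0854
grip_force: 0.0
```

>>> move_arm:
  rows:
    - [[0,0,0],0]
    - [[0,0,0],0]
    - [[0,0,0],0]
    - [[0,0,0],0]
    - [[0,0,0],0]
    - [[0,0,0],0]
  hand: 0
  force: 20

```text
time_s: 37.65
position: [0.4504, 0.0681, 0.0692]
tcp_rot: [3.141, -0.002, 0.001]
contact_force: [-1.5, -2.5, 4.1]
grip_width: 0.0554
grip_force: 22.1
```

>>> move_arm:
  rows:
    - [[0,0,0],0]
    - [[0,0,0],0]
    - [[0,0,-50],0]
    - [[0,0,-100],0]
    - [[0,0,-130],0]
    - [[0,0,-130],0]
  hand: 1

```text
time_s: 38.4
position: [0.4518, 0.0687, 0.2007]
tcp_rot: [-3.141, -0.006, 0.001]
contact_force: [-0.5, 0.0, 0.3]
grip_width: 0.0854
grip_force: 0.0
```

```bash
python3 p.py
python3 - <<'E'
from h import *
c=cam('top'); pads(c,(230,90,420,175))
c=cam('side'); im=c['image'].astype(int); m=(im.max(2)<100)&(im.max(2)-im.min(2)<30); m[:,:200]=0;m[:100]=0;m[:,470:]=0
for a,ce,s in blobs(m,150): print(a,ce.round(1),s)
for p in [(449,-102.3),(544.5,-18.2),(450,68)]: print(p,proj(c,[[p[0]/1e3,p[1]/1e3,.094]]).round(1),proj(c,[[p[0]/1e3,p[1]/1e3,.019]]).round(1))
E
python3 v.py m11.png 240,80 260,140
```

```text
t 38.4 pos [451.8  68.7 200.7] rpy [-1.7997e+02 -3.5000e-01  4.0000e-02] w 85.4 gf 0.0 F [-0.5  0.   0.3]
  pad 418 [267.9 129.7] [714.4 130.7] ang 85.8 [54. 54.]
  pad 421 [301.8 132.3] [709.9  42.4] ang 1.5999999999999943 [54. 53.]
  pad 425 [338.6 135.3] [704.9 -53.5] ang 8.299999999999997 [54. 55.]
  pad 421 [377.8 141.1] [ 692.5 -155.9] ang 84.3 [55. 54.]
580 [223.4 113.9] [200 100  57  34]
2703 [333.2 134.6] [307 100  82  90]
152 [211.6 151.1] [200 141  26  21]
346 [226.1 171.5] [200 151  52  45]
315 [367.4 174.9] [357 165  22  22]
463 [331.1 211.5] [303 199  44  25]
(449, -102.3) [[367.3 171.7]] [[365.4 194.9]]
(544.5, -18.2) [[318.  177.4]] [[318.4 200.7]]
(450, 68) [[334.2 209.2]] [[333.7 233.4]]
```

View pics/m11.png

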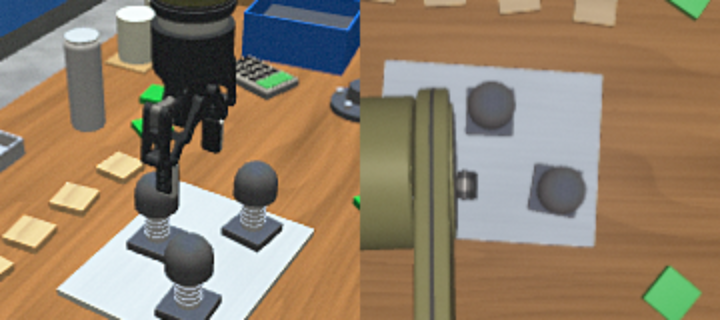

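All three jacks stand on the plate. The pads haven't moved. Pad 3 goes first, onto jack B: squeeze it along one side, then grip it along the other so it is centred.

```bash
cat > q.py <<'E'
import sys; from h import *
from scipy.spatial.transform import Rotation as Ro
# averaged pose, then shifts
P=[];W=[]
for i in range(6): bot.read_camera('top'); o=bot.get_obs(); P.append(o['position']*1000 if isinstance(o['position'],np.ndarray) else np.array(o['position'])*1000); W.append(np.array(o['tcp_rot']))
p=np.mean(P,0); W=np.array(W); yaw=np.degrees(W[:,2].mean()); W[:,0]%=2*np.pi; R=Ro.from_euler('xyz',W.mean(0)).as_matrix()
print('t',round(o['time_s'],2),'pos',p.round(2),'sd',np.std(P,0).round(2),'yaw',round(yaw,2),'rp',np.degrees(W.mean(0)[:2]).round(2),'w',round(o['grip_width']*1000,1),'gf',round(o['grip_force'],1),'F',np.round(o['contact_force'],1))
for a in sys.argv[1:]:
    w=np.array([float(v) for v in a.split(',')]); t=-(w[3]-yaw)
    print(a,'->',(R.T@(w[:3]-p)).round(1),'turn',round((t+180)%360-180,1))
E
python3 q.py 705,-53.5,60,98.4 705,-53.5,3,98.4
```

```text
t 38.9 pos [449.09  68.43 197.18] sd [0.32 0.01 0.28] yaw 0.03 rp [1.7999e+02 1.4000e-01] w 85.7 gf 0.0 F [-0.3 -0.3  0.2]
705,-53.5,60,98.4 -> [256.2 122.1 136.5] turn -98.4
705,-53.5,3,98.4 -> [256.3 122.  193.5] turn -98.4
```

>>> move_arm:
  rows:
    - [[50,20,0],-10]
    - [[100,45,0],-20]
    - [[150,70,0],-30]
    - [[200,95,0],-40]
    - [[256,122,30],-50]
    - [[256,122,80],-60]
    - [[256,122,136],-70]
    - [[256,122,136],-80]
    - [[256,122,136],-90]
    - [[256,122,136],-98.4]
    - [[256,122,136],-98.4]
    - [[256,122,170],-98.4]
    - [[256,122,192],-98.4]
    - [[256,122,193.5],-98.4]
    - [[256,122,193.5],-98.4]
    - [[256,122,193.5],-98.4]
  hand: 1

```text
time_s: 40.9
position: [0.707, -0.0535, 0.0062]
tcp_rot: [3.139, 0.001, 1.717]
contact_force: [0.5, -0.2, -0.5]
grip_width: 0.0855
grip_force: 0.0
```

>>> move_arm:
  rows:
    - [[0,0,0],0]
    - [[0,0,0],0]
    - [[0,0,0],0]
    - [[0,0,0],0]
    - [[0,0,0],0]
  hand: 0
  force: 20

```text
time_s: 41.52
position: [0.7063, -0.0534, 0.0057]
tcp_rot: [3.141, 0.0, 1.718]
contact_force: [-1.6, -0.4, 5.9]
grip_width: 0.053
grip_force: 21.5
```

```bash
python3 q.py
```

```text
t 41.83 pos [706.33 -53.46   5.73] sd [0.01 0.02 0.01] yaw 98.43 rp [1.7994e+02 2.0000e-02] w 53.3 gf 21.5 F [-1.7  0.1  6. ]
```

>>> move_arm:
  rows:
    - [[0,0,0],0]
    - [[0,0,0],0]
    - [[0,0,-35],0]
    - [[0,0,-35],10]
    - [[0,0,-35],20]
    - [[0,0,-35],30]
    - [[0,0,-35],40]
    - [[0,0,-35],50]
    - [[0,0,-35],60]
    - [[0,0,-35],70]
    - [[0,0,-35],80]
    - [[0,0,-35],90]
    - [[0,0,-35],90]
    - [[0,0,0],90]
    - [[0,0,0],90]
    - [[0,0,0],90]
    - [[0,0,0],90]
  hand: 1

```text
time_s: 43.95
position: [0.7069, -0.0535, 0.0061]
tcp_rot: [3.141, -0.002, 0.148]
contact_force: [0.6, -0.3, -0.2]
grip_width: 0.0854
grip_force: 0.0
```

>>> move_arm:
  rows:
    - [[0,0,1],0]
    - [[0,0,1],0]
    - [[0,0,1],0]
    - [[0,0,1],0]
    - [[0,0,1],0]
  hand: 0
  force: 25

```text
time_s: 44.58
position: [0.7064, -0.0535, 0.0046]
tcp_rot: [3.141, -0.001, 0.147]
contact_force: [-1.9, 0.2, 5.4]
grip_width: 0.0529
grip_force: 26.9
```

```bash
python3 q.py 706.3,-53.4,130,8.4
```

```text
t 44.88 pos [706.35 -53.46   4.62] sd [0.01 0.01 0.01] yaw 8.44 rp [ 1.7998e+02 -6.0000e-02] w 53.1 gf 26.9 F [-0.6 -0.2  6.3]
706.3,-53.4,130,8.4 -> [ 1.000e-01 -0.000e+00 -1.254e+02] turn 0.0
```

>>> move_arm:
  rows:
    - [[0,0,-50],0]
    - [[0,0,-110],0]
    - [[0,0,-165],0]
    - [[-40,0,-165],0]
    - [[-95,-20,-165],0]
    - [[-140,-50,-155],0]
    - [[-155,-58,-145],0]
    - [[-155,-58,-145],0]
    - [[-155,-58,-145],0]
    - [[-155,-58,-145],0]
    - [[-155,-58,-145],0]

```text
time_s: 46.25
position: [0.5452, -0.0191, 0.1489]
tcp_rot: [3.141, -0.001, 0.147]
contact_force: [-0.2, 0.2, -0.8]
grip_width: 0.053
grip_force: 26.9
```

```bash
python3 q.py 544.4,-18.2,127,8.4
```

```text
t 46.55 pos [544.49 -18.91 148.77] sd [0.28 0.09 0.03] yaw 8.42 rp [ 1.8e+02 -1.0e-02] w 53.1 gf 26.9 F [ 0.3  0.6 -1. ]
544.4,-18.2,127,8.4 -> [ 0.  -0.7 21.8] turn 0.0
```

>>> move_arm:
  rows:
    - [[0,-0.7,8],0]
    - [[0,-0.7,15],0]
    - [[0,-0.7,18],0]
    - [[0,-0.7,20],0]
    - [[0,-0.7,21],0]
    - [[0,-0.7,21.5],0]
    - [[0,-0.7,21.5],0]

```text
time_s: 47.42
position: [0.5441, -0.0181, 0.1274]
tcp_rot: [3.142, -0.0, 0.147]
contact_force: [0.2, -0.7, -0.5]
grip_width: 0.0531
grip_force: 26.9
```

```bash
python3 q.py 544.4,-18.2,127,8.4
```

```text
t 47.73 pos [544.08 -18.08 127.43] sd [0.03 0.01 0.02] yaw 8.43 rp [ 1.8e+02 -1.0e-02] w 52.8 gf 26.9 F [ 0.2  0.5 -0.3]
544.4,-18.2,127,8.4 -> [0.3 0.2 0.4] turn 0.0
```

>>> move_arm:
  rows:
    - [[0.3,0.1,0.4],0]
    - [[0.3,0.1,0.8],0]
    - [[0.3,0.1,1.2],0]
    - [[0.3,0.1,1.2],0]
    - [[0.3,0.1,1.2],0]

```text
time_s: 48.35
position: [0.5444, -0.0181, 0.1264]
tcp_rot: [3.141, -0.0, 0.147]
contact_force: [-1.2, 0.1, 3.8]
grip_width: 0.0532
grip_force: 27.2
```

```bash
python3 q.py 544.4,-18.2,127,8.4
```

```text
t 48.65 pos [544.42 -18.13 126.39] sd [0.01 0.02 0.01] yaw 8.43 rp [ 1.7999e+02 -2.0000e-02] w 53.4 gf 27.4 F [-2.1  0.8  5.5]
544.4,-18.2,127,8.4 -> [-0.   0.1 -0.6] turn 0.0
```

>>> move_arm:
  rows:
    - [[0,0,-0.4],0]
    - [[0,0,-0.4],0]
    - [[0,0,-0.4],0]

```text
time_s: 49.02
position: [0.5444, -0.0181, 0.1265]
tcp_rot: [3.142, -0.0, 0.147]
contact_force: [0.1, 0.7, 2.3]
grip_width: 0.0527
grip_force: 27.2
```

>>> move_arm:
  rows:
    - [[0,0,0],0]
    - [[0,0,0],0]
    - [[0,0,0],0]
    - [[0,0,-20],0]
    - [[0,0,-60],0]
    - [[0,0,-100],0]
    - [[0,0,-100],0]
    - [[0,0,-100],0]
  hand: 1

```text
time_s: 50.02
position: [0.5438, -0.0181, 0.226]
tcp_rot: [-3.141, 0.001, 0.147]
contact_force: [-0.3, 1.1, 0.4]
grip_width: 0.0855
grip_force: 0.0
```

```bash
python3 v.py m12.png 240,80 260,100; python3 q.py 692.5,-156,60,84.3 692.5,-156,4.5,84.3; python3 -c "
from h import *
pads(cam('top'),(230,90,420,175))"
```

```text
t 50.42 pos [543.61 -18.04 225.34] sd [0.3  0.03 0.31] yaw 8.43 rp [1.8004e+02 1.3000e-01] w 85.5 gf 0.0 F [ 0.5 -0.   0.1]
692.5,-156,60,84.3 -> [127.4 158.4 165. ] turn -75.9
692.5,-156,4.5,84.3 -> [127.6 158.4 220.5] turn -75.9
  pad 125 [255.  111.9] [761.9 166.7] ang 1.2999999999999972 [94. 16.]
  pad 306 [265.  129.2] [715.7 138.5] ang 81.8 [57. 43.]
```

View pics/m12.png

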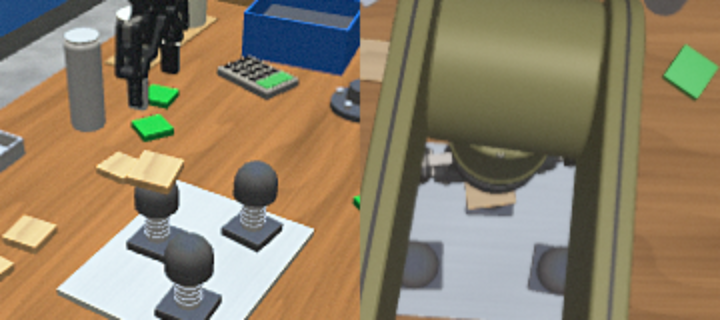

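Pad 3 sits flat on jack B's dome. Next, pad 4.

>>> move_arm:
  rows:
    - [[20,20,0],-10]
    - [[50,60,0],-20]
    - [[90,110,0],-30]
    - [[127,158,30],-40]
    - [[127,158,90],-50]
    - [[127,158,140],-60]
    - [[127,158,165],-70]
    - [[127,158,165],-75.9]
    - [[127,158,165],-75.9]
    - [[127,158,200],-75.9]
    - [[127,158,219],-75.9]
    - [[127,158,220],-75.9]
    - [[127,158,220],-75.9]
    - [[127,158,220],-75.9]
  hand: 1

```text
time_s: 52.22
position: [0.6942, -0.1561, 0.0079]
tcp_rot: [3.139, 0.0, 1.472]
contact_force: [-0.0, -0.3, -0.9]
grip_width: 0.0854
grip_force: 0.0
```

>>> move_arm:
  rows:
    - [[0,0,0],0]
    - [[0,0,0],0]
    - [[0,0,0],0]
    - [[0,0,0],0]
    - [[0,0,0],0]
  hand: 0
  force: 20

```text
time_s: 52.85
position: [0.6934, -0.1559, 0.0074]
tcp_rot: [3.141, 0.0, 1.472]
contact_force: [-1.1, 0.1, 5.8]
grip_width: 0.053
grip_force: 21.0
```

```bash
python3 q.py
```

```text
t 53.15 pos [ 693.42 -155.88    7.39] sd [0.01 0.02 0.02] yaw 84.33 rp [1.7995e+02 1.0000e-02] w 53.1 gf 21.0 F [-1.5  0.4  5.6]
```

>>> move_arm:
  rows:
    - [[0,0,0],0]
    - [[0,0,0],0]
    - [[0,0,-35],0]
    - [[0,0,-35],10]
    - [[0,0,-35],20]
    - [[0,0,-35],30]
    - [[0,0,-35],40]
    - [[0,0,-35],50]
    - [[0,0,-35],60]
    - [[0,0,-35],70]
    - [[0,0,-35],80]
    - [[0,0,-35],90]
    - [[0,0,-35],90]
    - [[0,0,2],90]
    - [[0,0,2],90]
    - [[0,0,2],90]
    - [[0,0,2],90]
  hand: 1

```text
time_s: 55.28
position: [0.6942, -0.1561, 0.0059]
tcp_rot: [3.141, -0.002, -0.098]
contact_force: [0.3, -0.3, 0.2]
grip_width: 0.0857
grip_force: 0.0
```

>>> move_arm:
  rows:
    - [[0,0,1],0]
    - [[0,0,1],0]
    - [[0,0,1],0]
    - [[0,0,1],0]
    - [[0,0,1],0]
  hand: 0
  force: 25

```text
time_s: 55.9
position: [0.6935, -0.1559, 0.0044]
tcp_rot: [3.141, -0.001, -0.099]
contact_force: [-0.7, 0.4, 6.0]
grip_width: 0.0528
grip_force: 26.9
```

```bash
python3 q.py 449,-102.4,150,-5.7
```

```text
t 56.2 pos [ 693.52 -155.88    4.36] sd [0.01 0.02 0.01] yaw -5.66 rp [ 1.7999e+02 -6.0000e-02] w 52.7 gf 26.9 F [-1.   0.9  5.9]
449,-102.4,150,-5.7 -> [-248.4  -29.1 -145.9] turn 0.0
```

>>> move_arm:
  rows:
    - [[0,0,-50],0]
    - [[0,0,-110],0]
    - [[-30,-4,-150],0]
    - [[-85,-10,-165],0]
    - [[-145,-17,-165],0]
    - [[-205,-24,-165],0]
    - [[-240,-28,-155],0]
    - [[-248,-29,-145],0]
    - [[-248,-29,-145],0]
    - [[-248,-29,-145],0]
    - [[-248,-29,-145],0]
    - [[-248,-29,-145],0]

```text
time_s: 57.7
position: [0.4502, -0.1027, 0.1485]
tcp_rot: [3.142, -0.001, -0.099]
contact_force: [-0.6, 0.2, -0.1]
grip_width: 0.0534
grip_force: 26.8
```

```bash
python3 q.py 449,-102.4,127.2,-5.7; python3 -c "
from h import *
c=cam('side','s13.png');im=c['image'].astype(int); m=(im.max(2)<100)&(im.max(2)-im.min(2)<30)"
```

```text
t 58.0 pos [ 449.47 -102.5   148.49] sd [0.23 0.07 0.02] yaw -5.67 rp [180.  -0.] w 53.3 gf 26.8 F [-0.3 -0.4  0.6]
449,-102.4,127.2,-5.7 -> [-0.5 -0.1 21.3] turn 0.0
```

>>> move_arm:
  rows:
    - [[-0.2,0,8],0]
    - [[-0.2,0,15],0]
    - [[-0.2,0,19],0]
    - [[-0.2,0,21],0]
    - [[-0.2,0,21.7],0]
    - [[-0.2,0,22.2],0]
    - [[-0.2,0,22.2],0]
    - [[-0.2,0,22.2],0]

```text
time_s: 59.05
position: [0.4491, -0.1025, 0.1265]
tcp_rot: [3.141, -0.0, -0.099]
contact_force: [-0.2, 0.9, -0.3]
grip_width: 0.0524
grip_force: 26.8
```

```bash
python3 q.py 449,-102.4,126.3,-5.7
```

```text
t 59.35 pos [ 449.03 -102.43  126.38] sd [0.02 0.01 0.04] yaw -5.67 rp [ 1.8e+02 -1.0e-02] w 53.0 gf 26.8 F [ 0.2  0.  -0.4]
449,-102.4,126.3,-5.7 -> [-0.  -0.   0.1] turn 0.0
```

>>> move_arm:
  rows:
    - [[0,0,0.3],0]
    - [[0,0,0.6],0]
    - [[0,0,0.6],0]
    - [[0,0,0.6],0]

```text
time_s: 59.85
position: [0.4491, -0.1024, 0.1261]
tcp_rot: [3.142, -0.0, -0.099]
contact_force: [-1.4, 0.2, 5.6]
grip_width: 0.053
grip_force: 27.4
```

```bash
python3 q.py
```

```text
t 60.15 pos [ 449.07 -102.43  126.08] sd [0.01 0.   0.01] yaw -5.67 rp [ 1.8e+02 -2.0e-02] w 53.1 gf 27.4 F [-2.  -0.1  6.1]
```

>>> move_arm:
  rows:
    - [[0,0,-0.5],0]
    - [[0,0,-0.5],0]
    - [[0,0,-0.5],0]

```text
time_s: 60.52
position: [0.449, -0.1024, 0.1262]
tcp_rot: [3.142, 0.0, -0.099]
contact_force: [0.6, -0.1, 1.7]
grip_width: 0.0533
grip_force: 27.1
```

>>> move_arm:
  rows:
    - [[0,0,0],0]
    - [[0,0,0],0]
    - [[0,0,0],0]
    - [[0,0,-20],0]
    - [[0,0,-60],0]
    - [[0,0,-100],0]
    - [[0,0,-100],0]
    - [[0,0,-100],0]
  hand: 1

```text
time_s: 61.52
position: [0.4485, -0.1022, 0.2258]
tcp_rot: [-3.141, 0.001, -0.099]
contact_force: [-0.5, 0.1, 0.0]
grip_width: 0.0854
grip_force: 0.0
```

```bash
python3 -c "
from h import *
pads(cam('top'),(230,90,420,175)); pads(cam('top'),(310,170,400,260),.133);c=cam('side','s14.png'); print(proj(c,[[.4490,-.1024,.129],[.5444,-.0182,.129],[.45,.068,.122]]));pads(c,(280,100,420,260),.129)"; python3 q.py 710,42.4,60,92.5 710,42.4,4.5,92.5
```

```text
pad 419 [267.9 129.7] [714.5 130.6] ang 86.6 [55. 54.]
  pad 423 [301.7 132.3] [710.1  42.5] ang 1.5999999999999943 [54. 53.]
  pad 553 [324.1 190.8] [543.1 -16.7] ang 9.799999999999997 [61. 60.]
[[368.26441796 160.12601372]
 [317.83720642 165.65442389]
 [334.35740575 199.46133699]]
  pad 182 [308.6 108.2] [ 735.9 -278.3] ang 36.400000000000006 [167. 141.]
  pad 4055 [332.6 147.9] [ 554.3 -108.6] ang 75.1 [783. 671.]
  pad 3156 [397.3 208.4] [317.2  35.2] ang 30.599999999999994 [227. 561.]
  pad 251 [288.9 248. ] [448.6 243.6] ang 35.7 [73. 52.]
  pad 118 [314.7 255.5] [397.3 235.3] ang 30.400000000000006 [61. 27.]
t 61.98 pos [ 448.47 -102.25  225.33] sd [0.26 0.08 0.31] yaw -5.67 rp [1.8002e+02 1.1000e-01] w 85.3 gf 0.0 F [0.4 0.4 0.2]
710,42.4,60,92.5 -> [ 246.3 -169.7  164.9] turn -98.2
710,42.4,4.5,92.5 -> [ 246.4 -169.7  220.4] turn -98.2
```

>>> move_arm:
  rows:
    - [[50,-35,0],-10]
    - [[100,-70,0],-20]
    - [[150,-105,0],-30]
    - [[200,-140,0],-40]
    - [[246,-170,0],-50]
    - [[246,-170,50],-60]
    - [[246,-170,100],-70]
    - [[246,-170,150],-80]
    - [[246,-170,165],-90]
    - [[246,-170,165],-98.2]
    - [[246,-170,165],-98.2]
    - [[246,-170,200],-98.2]
    - [[246,-170,220],-98.2]
    - [[246,-170,222],-98.2]
    - [[246,-170,222],-98.2]
    - [[246,-170,222],-98.2]
  hand: 1

```text
time_s: 63.98
position: [0.7116, 0.0425, 0.0055]
tcp_rot: [3.139, 0.0, 1.615]
contact_force: [-0.4, -0.4, 0.2]
grip_width: 0.0856
grip_force: 0.0
```

>>> move_arm:
  rows:
    - [[0,0,0],0]
    - [[0,0,0],0]
    - [[0,0,0],0]
    - [[0,0,0],0]
    - [[0,0,0],0]
  hand: 0
  force: 20

```text
time_s: 64.6
position: [0.711, 0.0425, 0.005]
tcp_rot: [3.141, 0.0, 1.615]
contact_force: [-0.7, -0.2, 5.8]
grip_width: 0.053
grip_force: 21.6
```

```bash
python3 q.py; python3 -c "
from h import *
pads(cam('top'),(310,170,420,260),.133)"
```

```text
t 64.9 pos [711.03  42.47   5.05] sd [0.01 0.01 0.01] yaw 92.53 rp [179.93   0.  ] w 53.1 gf 21.6 F [-1.  -0.1  4.9]
  pad 174 [332.3 190.6] [544.  -34.8] ang 1.5999999999999943 [20. 61.]
  pad 105 [402.1 202.1] [ 522.7 -191.3] ang 87.9 [ 11. 101.]
  pad 550 [361.  234.6] [ 448.3 -100.3] ang 83.9 [59. 59.]
```

>>> move_arm:
  rows:
    - [[0,0,0],0]
    - [[0,0,0],0]
    - [[0,0,-35],0]
    - [[0,0,-35],10]
    - [[0,0,-35],20]
    - [[0,0,-35],30]
    - [[0,0,-35],40]
    - [[0,0,-35],50]
    - [[0,0,-35],60]
    - [[0,0,-35],70]
    - [[0,0,-35],80]
    - [[0,0,-35],90]
    - [[0,0,-35],90]
    - [[0,0,1],90]
    - [[0,0,1],90]
    - [[0,0,1],90]
    - [[0,0,1],90]
  hand: 1

```text
time_s: 67.08
position: [0.7116, 0.0425, 0.0045]
tcp_rot: [3.141, -0.002, 0.045]
contact_force: [0.3, -0.6, -0.3]
grip_width: 0.0854
grip_force: 0.0
```

>>> move_arm:
  rows:
    - [[0,0,0],0]
    - [[0,0,0],0]
    - [[0,0,0],0]
    - [[0,0,0],0]
    - [[0,0,0],0]
  hand: 0
  force: 25

```text
time_s: 67.7
position: [0.7111, 0.0425, 0.0041]
tcp_rot: [3.142, -0.001, 0.044]
contact_force: [-1.0, 0.2, 6.1]
grip_width: 0.0529
grip_force: 26.9
```

```bash
python3 q.py 449.7,68.1,150,2.5
```

```text
t 68.0 pos [711.1   42.47   4.14] sd [0.01 0.02 0.02] yaw 2.54 rp [ 1.8e+02 -8.0e-02] w 53.2 gf 26.9 F [-0.5  0.1  5.4]
449.7,68.1,150,2.5 -> [-259.8  -37.2 -146.2] turn 0.0
```

>>> move_arm:
  rows:
    - [[0,0,-50],0]
    - [[0,0,-110],0]
    - [[0,-15,-160],0]
    - [[-50,-37,-180],0]
    - [[-110,-37,-180],0]
    - [[-170,-37,-180],0]
    - [[-230,-37,-175],0]
    - [[-260,-37,-146],0]
    - [[-260,-37,-146],0]
    - [[-260,-37,-146],0]
    - [[-260,-37,-146],0]
    - [[-260,-37,-146],0]
    - [[-260,-37,-146],0]
    - [[-260,-37,-146],0]

```text
time_s: 69.75
position: [0.4494, 0.0679, 0.1492]
tcp_rot: [-3.142, -0.0, 0.044]
contact_force: [0.4, -0.1, -0.9]
grip_width: 0.0534
grip_force: 26.7
```

```bash
python3 q.py 449.7,68.1,126.5,2.5
```

```text
t 70.05 pos [449.21  67.94 149.2 ] sd [0.05 0.01 0.01] yaw 2.53 rp [180.   0.] w 53.2 gf 26.7 F [-0.3 -0.5 -0.6]
449.7,68.1,126.5,2.5 -> [ 0.5 -0.1 22.7] turn 0.0
```

>>> move_arm:
  rows:
    - [[0.4,-0.1,8],0]
    - [[0.4,-0.1,15],0]
    - [[0.4,-0.1,19],0]
    - [[0.4,-0.1,21.5],0]
    - [[0.4,-0.1,22.3],0]
    - [[0.4,-0.1,22.8],0]
    - [[0.4,-0.1,23.2],0]
    - [[0.4,-0.1,23.2],0]
    - [[0.4,-0.1,23.2],0]

```text
time_s: 71.18
position: [0.4497, 0.0681, 0.1261]
tcp_rot: [-3.142, -0.0, 0.044]
contact_force: [-0.3, -0.8, -0.1]
grip_width: 0.053
grip_force: 26.7
```

```bash
python3 q.py 449.7,68.1,126.1,2.5
```

```text
t 71.47 pos [449.64  68.06 126.06] sd [0.01 0.01 0.02] yaw 2.53 rp [ 1.8e+02 -1.0e-02] w 53.1 gf 26.8 F [-0.1 -0.  -0.2]
449.7,68.1,126.1,2.5 -> [ 0.1 -0.  -0. ] turn 0.0
```

>>> move_arm:
  rows:
    - [[0,0,0.3],0]
    - [[0,0,0.5],0]
    - [[0,0,0.5],0]
    - [[0,0,0.5],0]

```text
time_s: 71.97
position: [0.4497, 0.0681, 0.1259]
tcp_rot: [3.142, -0.001, 0.044]
contact_force: [-0.8, 1.0, 5.3]
grip_width: 0.0534
grip_force: 27.3
```

```bash
python3 q.py
```

```text
t 72.28 pos [449.7   68.07 125.86] sd [0.01 0.01 0.01] yaw 2.53 rp [ 1.8e+02 -2.0e-02] w 53.1 gf 27.3 F [-0.9 -0.8  5.8]
```

Contact. I'll release and move the arm up and off to the right side so nothing is hidden.

>>> move_arm:
  rows:
    - [[0,0,-0.4],0]
    - [[0,0,-0.4],0]
    - [[0,0,-0.4],0]

```text
time_s: 72.65
position: [0.4497, 0.0681, 0.1259]
tcp_rot: [-3.142, -0.0, 0.044]
contact_force: [-1.3, 0.3, 3.0]
grip_width: 0.053
grip_force: 27.1
```

>>> move_arm:
  rows:
    - [[0,0,0],0]
    - [[0,0,0],0]
    - [[0,0,0],0]
    - [[0,0,-20],0]
    - [[0,0,-60],0]
    - [[0,0,-110],0]
    - [[0,0,-150],0]
    - [[0,60,-150],0]
    - [[-20,120,-150],0]
    - [[-40,180,-150],0]
    - [[-60,240,-150],0]
    - [[-80,300,-150],0]
    - [[-100,360,-150],0]
    - [[-120,420,-150],0]
    - [[-140,480,-150],0]
    - [[-140,520,-150],0]
    - [[-140,520,-150],0]
    - [[-140,520,-150],0]
  hand: 1

```text
time_s: 74.9
position: [0.3324, -0.457, 0.2752]
tcp_rot: [-3.14, 0.001, 0.044]
contact_force: [-0.5, 0.4, -0.1]
grip_width: 0.0852
grip_force: 0.0
```

```bash
python3 - <<'E'
from h import *
c=cam('top'); pads(c,(230,90,420,280),.133)
a=cam('side')['image'][90:260,240:440]; b=c['image'][100:270,230:430]
cv2.imwrite('pics/m15.png',cv2.resize(np.hstack([a,b])[:,:,::-1],(800,340),interpolation=cv2.INTER_CUBIC))
E
python3 p.py
```

```text
pad 413 [267.9 129.8] [679.1 114.1] ang 85.4 [54. 53.]
  pad 546 [324.1 190.7] [543.4 -16.7] ang 8.799999999999997 [61. 59.]
  pad 570 [283.5 232.4] [448.7  70.2] ang 1.5999999999999943 [60. 58.]
  pad 551 [361.1 234.6] [ 448.2 -100.4] ang 84.3 [59. 59.]
t 75.0 pos [ 332.7 -456.2  275.8] rpy [-1.7994e+02  2.0000e-02  2.5900e+00] w 85.5 gf 0.0 F [-0.2  0.2 -0.2]
```

View pics/m15.png

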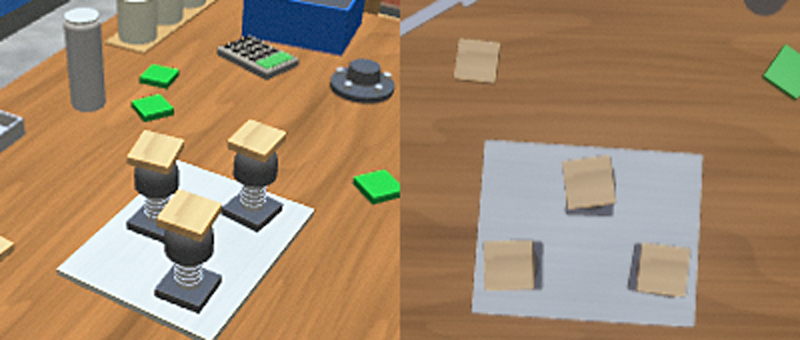

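All three pads are on their domes. A last check of tilt, using the pad corners from both views.

Run:
```python
from h import *
ct,cs=cam('top'),cam('side')
def quad(c,uv):
    im=cv2.resize(c['image'],None,fx=4,fy=4,interpolation=cv2.INTER_CUBIC); h=cv2.cvtColor(im,cv2.COLOR_RGB2HSV); x,y=[int(4*v) for v in uv]
    ref=h[y-8:y+8,x-8:x+8].reshape(-1,3).mean(0)
    m=((abs(h[...,2]-ref[2])<28)&(h[...,1]>45)&(h[...,1]<150)).astype(np.uint8)
    w=np.zeros_like(m); w[y-75:y+75,x-90:x+90]=1; m=cv2.morphologyEx(m*w,cv2.MORPH_OPEN,np.ones((9,9)))
    _,l=cv2.connectedComponents(m); cn=max(cv2.findContours((l==l[y,x]).astype(np.uint8),0,2)[0],key=cv2.contourArea)
    H=cv2.convexHull(cn); e=2
    while len(q:=cv2.approxPolyDP(H,e,True))>4: e+=.5
    return (q.reshape(-1,2)+.5)/4-.5
for n,p,yw in (('A',(449.7,68.1),2.5),('B',(544.4,-18.2),8.4),('C',(449,-102.4),-5.7)):
    a=np.radians(yw); Rz=np.array([[np.cos(a),-np.sin(a)],[np.sin(a),np.cos(a)]])
    X=np.c_[np.array([[27,27],[27,-27],[-27,-27],[-27,27]])@Rz.T+p,np.full(4,136)]/1e3
    for nm,c in (('side',cs),('top',ct)):
        q=quad(c,proj(c,[[p[0]/1e3,p[1]/1e3,.136]])[0]); P=proj(c,X)
        d=np.array([q[np.linalg.norm(q-v,axis=1).argmin()]-v for v in P]) if len(q)==4 else q
        print(n,nm,'obs-pred px',d.round(1).tolist())
```

```text
A side obs-pred px [[1.3, 1.4], [-1.1, 0.5], [-2.0, -0.2], [0.3, 0.6]]
A top obs-pred px [[-0.1, 1.3], [-1.5, 0.7], [-1.0, -0.3], [0.2, -0.4]]
B side obs-pred px [[1.6, 1.6], [-0.7, -0.8], [-1.6, -1.2], [-0.1, 1.1]]
B top obs-pred px [[-0.2, 1.3], [-1.8, 0.9], [-1.6, 0.2], [-0.3, 0.3]]
C side obs-pred px [[0.8, -0.7], [-1.2, -0.4], [-2.0, -1.6], [0.2, 0.1]]
C top obs-pred px [[-0.3, 1.1], [-1.5, 0.8], [-1.5, -0.7], [0.1, 0.1]]
```

The corner residuals suggest pad B may be slightly tilted, but approximate corners are coarse. I'll fit lines to the edges instead.

```bash
cat > tilt.py <<'E'
from h import *
def avg(n):
    cs=[bot.read_camera(n) for _ in range(8)]; c=cs[0]; c['image']=np.mean([x['image'] for x in cs],0).astype(np.uint8); return c
c=avg('side'); big=cv2.resize(c['image'],None,fx=4,fy=4,interpolation=cv2.INTER_CUBIC)
g=cv2.GaussianBlur(big[...,:].astype(np.float32),(0,0),2)
for n,p,yw in (('A',(449.7,68.1),2.5),('B',(544.4,-18.2),8.4),('C',(449,-102.4),-5.7)):
    a=np.radians(yw); Rz=np.array([[np.cos(a),-np.sin(a)],[np.sin(a),np.cos(a)]])
    X=np.c_[np.array([[27,27],[27,-27],[-27,-27],[-27,27]])@Rz.T+p,np.full(4,136)]/1e3
    P=proj(c,X); L=[]; A=[]; B=[]
    for i in range(4):   # strongest gradient across each predicted edge
        s,e=P[i],P[(i+1)%4]; t=(e-s)/np.linalg.norm(e-s); nn=np.array([t[1],-t[0]])
        if nn@(s-P.mean(0))<0: nn=-nn
        D=[]
        for f in np.linspace(.15,.85,29):
            o=np.linspace(-3.2,3.2,65); pts=(s+(e-s)*f+o[:,None]*nn+.5)*4-.5
            v=cv2.remap(g,pts[:,0].astype(np.float32)[None],pts[:,1].astype(np.float32)[None],1)[0]
            w=np.linalg.norm(np.gradient(v,axis=0),axis=1); D.append([f,o[w.argmax()]])
        D=np.array(D); k=np.polyfit(D[:,0],D[:,1],1); r=abs(np.polyval(k,D[:,0])-D[:,1]); D=D[r<=np.quantile(r,.75)+.05]; k=np.polyfit(D[:,0],D[:,1],1)
        L.append((k.round(2).tolist(),round(np.std(D[:,1]-np.polyval(k,D[:,0])),2)))
        for f in (.15,.85):   # linear: dx,dy,dz(mm), tilt about x,y (deg)
            X0=X[i]+(X[(i+1)%4]-X[i])*f; J=[]
            for j in range(5):
                d=np.zeros(3); rr=X0-np.r_[np.array(p)/1e3,.122]
                if j<3: d[j]=1e-3
                else: d=np.cross(np.eye(3)[j-3],rr)*np.radians(1)
                J.append((proj(c,[X0+d])-proj(c,[X0]))[0]@nn)
            A.append(J); B.append(np.polyval(k,f))
    s,res,_,_=np.linalg.lstsq(np.array(A),np.array(B),rcond=None)
    print(n,L,'\n   dx dy dz mm, tilt x y deg',s.round(1),'res',(np.array(A)@s-B).round(2))
E
python3 tilt.py
```

```text
A [([2.89, -0.9], np.float64(0.29)), ([-0.17, 0.21], np.float64(0.04)), ([3.63, -0.31], np.float64(0.75)), ([-0.49, 1.35], np.float64(0.07))] 
   dx dy dz mm, tilt x y deg [-11.3  20.2  17.7  -4.   -3.4] res [ 0.39 -0.99  0.7   0.09  0.71 -1.22  0.56  0.14]
B [([1.41, -0.56], np.float64(0.04)), ([-0.73, 1.05], np.float64(0.1)), ([1.5, -0.71], np.float64(0.06)), ([-0.73, 1.95], np.float64(0.08))] 
   dx dy dz mm, tilt x y deg [ 5.7 -8.1 -6.3 -7.1 -3.3] res [-0.05  0.07 -0.02  0.01  0.04 -0.02 -0.   -0.01]
C [([1.13, -0.36], np.float64(0.05)), ([0.01, 0.55], np.float64(0.09)), ([1.14, -0.79], np.float64(0.04)), ([-0.17, 1.13], np.float64(0.06))] 
   dx dy dz mm, tilt x y deg [ 1.3 -1.7 -0.9 -5.1  0.3] res [-0.02  0.03  0.02 -0.02  0.01 -0.01 -0.03  0.02]
```

```bash
python3 - <<'E'
s=open('tilt.py').read()
s=s.replace("(('A',(449.7,68.1),2.5),","(('pad1',(714.4,130.7),-4,14),('A',(449.7,68.1),2.5,136),").replace("8.4),(","8.4,136),(").replace("-5.7))","-5.7,136))").replace("n,p,yw in","n,p,yw,zt in").replace("np.full(4,136)","np.full(4,zt)").replace(",.122]",",zt/1e3-.014]")
s=s.replace("range(5)","range(6)").replace("'B'","'B'")
s=s.replace("    s,res,_,_=np","    W=np.diag(1/np.array([2.5,2.5,1.5,20,20,1.]))*.1; m=len(B); A=np.vstack([A,W]); B=np.r_[B,np.zeros(6)]\n    s,res,_,_=np").replace("tilt x y deg'","tilt x y,yaw deg'").replace("-B).round(2)","-B)[:m].round(2)")
s=s.replace("print(n,L,'\\n   ","print(n,'")
s=s.replace("(-3.2,3.2,65)","(-2.2,2.2,45)")
open('tilt.py','w').write(s)
E
python3 tilt.py
```

```text
pad1 dx dy dz mm, tilt x y,yaw deg [-0.6 -0.9 -0.1  0.1 -0.3 -0.8] res [ 0.07 -0.04 -0.    0.01 -0.03  0.05 -0.03  0.04]
A dx dy dz mm, tilt x y,yaw deg [-1.1  3.6  2.5 -3.  -6.   3.6] res [ 0.08 -0.5   0.24 -0.26 -0.61  0.21  0.11 -0.15]
B dx dy dz mm, tilt x y,yaw deg [ 1.  -0.6 -0.6 -6.8 -2.7 -0.2] res [ 0.05  0.07 -0.05  0.07  0.13 -0.02 -0.04  0.06]
C dx dy dz mm, tilt x y,yaw deg [ 0.6 -0.2  0.1 -5.   0.4 -0. ] res [-0.01  0.02  0.03 -0.02  0.03 -0.01 -0.03  0.04]
```

The control pad reads flat within 0.3°, so the method is sound. The pads lean about 5–10° towards +y, so I'll refine A and then mend all three by shifting them about 2–4 mm towards -y.

```bash
cat > tilt2.py <<'E'
import sys; from h import *
from scipy.spatial.transform import Rotation as Ro
def avg(n):
    cs=[bot.read_camera(n) for _ in range(4)]; c=cs[0]; c['image']=np.mean([x['image'] for x in cs],0).astype(np.uint8); return c
c=avg('side'); g=cv2.GaussianBlur(cv2.resize(c['image'],None,fx=4,fy=4,interpolation=cv2.INTER_CUBIC).astype(np.float32),(0,0),2)
S=np.array([[27,27,7],[27,-27,7],[-27,-27,7],[-27,27,7]])/1e3
def corners(p,yw,zt,q):   # q: mm shift, deg tilt x,y, yaw; tilt pivot at pad underside
    return (S+[0,0,.007])@(Ro.from_euler('xy',q[3:5],degrees=True)*Ro.from_euler('z',yw+q[5],degrees=True)).as_matrix().T+np.r_[p,zt-14]/1e3+q[:3]/1e3
W=np.array([2.5,2.5,1.5,20,20,1.])
for a in sys.argv[1:]:
    x,y,yw,zt,tx=[float(v) for v in a.split(',')]; q=np.zeros(6); q[3]=tx
    for it in range(4):
        P=proj(c,corners((x,y),yw,zt,q)); A=[];B=[]
        Q=[proj(c,corners((x,y),yw,zt,q+np.eye(6)[j]))-P for j in range(6)]
        for i in range(4):
            k2=(i+1)%4; s,e=P[i],P[k2]; t=(e-s)/np.linalg.norm(e-s); nn=np.array([t[1],-t[0]])
            if nn@(s-P.mean(0))<0: nn=-nn
            F=np.linspace(.12,.88,29); o=np.linspace(-2.5,2.5,51); D=[]
            for f in F:
                pts=((s+(e-s)*f+o[:,None]*nn+.5)*4-.5).astype(np.float32)
                v=cv2.remap(g,pts[:,0][None],pts[:,1][None],1)[0]; D.append(o[np.linalg.norm(np.gradient(v,axis=0),axis=1).argmax()])
            D=np.array(D); md=np.median(D)
            k=np.polyfit(F,D,1,w=1/(.1+abs(D-md)))
            k=np.polyfit(F,D,1,w=1/(.1+abs(D-np.polyval(k,F))))
            for f in (.15,.85): A.append([(Qj[i]*(1-f)+Qj[k2]*f)@nn for Qj in Q]); B.append(np.polyval(k,f))
        d=np.linalg.lstsq(np.vstack([A,np.diag(.1/W)]),np.r_[B,-.1*q/W],rcond=None)[0]; q=q+d
    tx,ty=q[3:5]; print(a,'shift',q[:3].round(1),'tilt',q[3:5].round(1),'yaw',q[5].round(1),'res',np.abs(np.array(A)@d-B).max().round(2),'=> pad must move dx,dy mm',(-21*np.radians([ty,-tx])).round(2))
E
python3 tilt2.py 714.4,130.7,-4,14,0 449.7,68.1,2.5,136,-8 449.7,68.1,2.5,136,0 544.4,-18.2,8.4,136,-6 449,-102.4,-5.7,136,-5; python3 q.py 449.7,68.1,200,2.5
```

```text
714.4,130.7,-4,14,0 shift [-0.6 -0.9 -0.1] tilt [ 0.2 -0.4] yaw -0.6 res 0.03 => pad must move dx,dy mm [0.14 0.07]
449.7,68.1,2.5,136,-8 shift [ 0.8  0.2 -0.3] tilt [-3.6 -3. ] yaw 1.5 res 0.09 => pad must move dx,dy mm [ 1.09 -1.3 ]
449.7,68.1,2.5,136,0 shift [ 0.8  0.5 -0.1] tilt [-3.7 -3.4] yaw 1.6 res 0.07 => pad must move dx,dy mm [ 1.26 -1.35]
544.4,-18.2,8.4,136,-6 shift [ 0.8 -0.4 -0.2] tilt [-7.1 -3.2] yaw 0.4 res 0.1 => pad must move dx,dy mm [ 1.16 -2.6 ]
449,-102.4,-5.7,136,-5 shift [ 0.5 -0.2  0.2] tilt [-5.3  0.6] yaw -0.2 res 0.01 => pad must move dx,dy mm [-0.21 -1.94]
t 76.4 pos [ 332.69 -457.64  275.91] sd [0.01 0.01 0.02] yaw 2.53 rp [180.  -0.] w 85.2 gf 0.0 F [ 1.3 -0.1  0.1]
449.7,68.1,200,2.5 -> [ 140.1 -520.1   75.9] turn 0.0
```

```bash
python3 q.py 544.4,-18.2,225,8.4 544.4,-18.2,126.3,8.4
```

```text
t 76.7 pos [ 332.69 -457.62  275.9 ] sd [0.01 0.02 0.02] yaw 2.53 rp [180.   0.] w 85.5 gf 0.0 F [-0.   0.2 -0.3]
544.4,-18.2,225,8.4 -> [ 230.9 -429.6   50.9] turn -5.9
544.4,-18.2,126.3,8.4 -> [ 230.9 -429.6  149.6] turn -5.9
```

>>> move_arm:
  rows:
    - [[25,-55,0],-1]
    - [[55,-110,0],-2]
    - [[85,-165,0],-3]
    - [[115,-220,0],-4]
    - [[145,-275,0],-5]
    - [[175,-330,0],-5.9]
    - [[205,-385,20],-5.9]
    - [[231,-429.6,45],-5.9]
    - [[231,-429.6,90],-5.9]
    - [[231,-429.6,110],-5.9]
    - [[231,-429.6,110],-5.9]
    - [[231,-429.6,110],-5.9]
    - [[231,-429.6,130],-5.9]
    - [[231,-429.6,145],-5.9]
    - [[231,-429.6,149.5],-5.9]
    - [[231,-429.6,149.5],-5.9]
    - [[231,-429.6,149.5],-5.9]
    - [[231,-429.6,149.5],-5.9]
  hand: 1

```text
time_s: 78.95
position: [0.5449, -0.0183, 0.1269]
tcp_rot: [3.141, -0.001, 0.147]
contact_force: [-0.1, -0.1, -0.0]
grip_width: 0.0855
grip_force: 0.0
```

```bash
python3 q.py 544.4,-18.2,126.4,8.4
```

```text
t 79.25 pos [544.65 -18.23 126.66] sd [0.1  0.02 0.13] yaw 8.43 rp [ 1.7999e+02 -3.0000e-02] w 85.5 gf 0.0 F [ 0.7 -0.5  0.4]
544.4,-18.2,126.4,8.4 -> [-0.2 -0.1  0.3] turn 0.0
```

>>> move_arm:
  rows:
    - [[0,0,0],0]
    - [[0,0,0],0]
    - [[0,0,0],0]
    - [[0,0,0],0]
    - [[0,0,-2],0]
    - [[0.8,2.7,-3],0]
    - [[0.8,2.7,-3],0]
    - [[0.8,2.7,-3],0]
  hand: 0
  force: 25

```text
time_s: 80.25
position: [0.5456, -0.0208, 0.1292]
tcp_rot: [-3.141, 0.0, 0.147]
contact_force: [0.3, -0.2, -0.7]
grip_width: 0.0529
grip_force: 26.1
```

```bash
python3 q.py 545.3,-20.9,126.4,8.4; python3 tilt2.py 545.3,-20.9,8.4,139,0
```

```text
t 80.55 pos [545.6  -20.75 129.3 ] sd [0.02 0.02 0.05] yaw 8.43 rp [1.8001e+02 1.0000e-02] w 52.4 gf 26.1 F [-0.6 -0.  -1.3]
545.3,-20.9,126.4,8.4 -> [-0.3  0.1  2.9] turn 0.0
545.3,-20.9,8.4,139,0 shift [ 0.3 -0.4  0.3] tilt [-10.   -2.3] yaw 0.4 res 0.13 => pad must move dx,dy mm [ 0.85 -3.67]
```

The pad tilted inside the grip when squeezed while tilted. I'll set it down flat on the bench at its old spot, regrip it cleanly, and check its tilt in the air before placing it.

>>> move_arm:
  rows:
    - [[0,0,-40],0]
    - [[30,-5,-60],0]
    - [[85,-2,-60],0]
    - [[145,30,-50],0]
    - [[155,55,0],0]
    - [[155,55,60],0]
    - [[155,55,110],0]
    - [[155,55,119],0]
    - [[155,55,122],0]
    - [[155,55,123],0]
    - [[155,55,123],0]

```text
time_s: 82.12
position: [0.7063, -0.0523, 0.0081]
tcp_rot: [-3.141, 0.001, 0.147]
contact_force: [-3.0, 1.4, 4.2]
grip_width: 0.053
grip_force: 31.2
```

>>> move_arm:
  rows:
    - [[0,0,0],0]
    - [[0,0,0],0]
    - [[0,0,-35],0]
    - [[0,0,-35],-10]
    - [[0,0,-35],-20]
    - [[0,0,-35],-30]
    - [[0,0,-35],-40]
    - [[0,0,-35],-50]
    - [[0,0,-35],-60]
    - [[0,0,-35],-70]
    - [[0,0,-35],-80]
    - [[0,0,-35],-90]
    - [[0,0,-35],-90]
    - [[0,0,1],-90]
    - [[0,0,1],-90]
    - [[0,0,1],-90]
    - [[0,0,1],-90]
  hand: 1

```text
time_s: 84.25
position: [0.7082, -0.0526, 0.0068]
tcp_rot: [3.139, 0.001, 1.717]
contact_force: [0.3, 0.3, -0.2]
grip_width: 0.0852
grip_force: 0.0
```

>>> move_arm:
  rows:
    - [[0,0,0],0]
    - [[0,0,0],0]
    - [[0,0,0],0]
    - [[0,0,0],0]
    - [[0,0,0],0]
  hand: 0
  force: 20

```text
time_s: 84.88
position: [0.7075, -0.0525, 0.0064]
tcp_rot: [3.14, 0.0, 1.718]
contact_force: [-0.2, 0.4, 5.0]
grip_width: 0.0534
grip_force: 21.4
```

```bash
python3 q.py; python3 tilt2.py 449.7,68.1,2.5,136,-3 449,-102.4,-5.7,136,-5
```

```text
Traceback (most recent call last):
  File "q.py", line 5, in <module>
    for i in range(6): bot.read_camera('top'); o=bot.get_obs(); P.append(o['position']*1000 if isinstance(o['position'],np.ndarray) else np.array(o['position'])*1000); W.append(np.array(o['tcp_rot']))
                       ~~~~~~~~~~~~~~~^^^^^^^
ValueError: 200 camera calls are used up
Traceback (most recent call last):
  File "tilt2.py", line 5, in <module>
    c=avg('side'); g=cv2.GaussianBlur(cv2.resize(c['image'],None,fx=4,fy=4,interpolation=cv2.INTER_CUBIC).astype(np.float32),(0,0),2)
  File "tilt2.py", line 4, in avg
    cs=[bot.read_camera(n) for _ in range(4)]; c=cs[0]; c['image']=np.mean([x['image'] for x in cs],0).astype(np.uint8); return c
        ~~~~~~~~~~~~~~~^^^
ValueError: 200 camera calls are used up
```

The camera budget is spent, because my pose averaging used too many calls. I go on with grip readings and the measured offsets: jack B's dome axis is at about (545.5, -20.8).

>>> move_arm:
  rows:
    - [[0,0,0],0]
    - [[0,0,0],0]
    - [[0,0,-35],0]
    - [[0,0,-35],10]
    - [[0,0,-35],20]
    - [[0,0,-35],30]
    - [[0,0,-35],40]
    - [[0,0,-35],50]
    - [[0,0,-35],60]
    - [[0,0,-35],70]
    - [[0,0,-35],80]
    - [[0,0,-35],90]
    - [[0,0,-35],90]
    - [[0,0,1.5],90]
    - [[0,0,1.5],90]
    - [[0,0,1.5],90]
    - [[0,0,1.5],90]
  hand: 1

```text
time_s: 87.25
position: [0.7081, -0.0526, 0.0053]
tcp_rot: [3.141, -0.002, 0.148]
contact_force: [0.7, -0.3, 0.1]
grip_width: 0.0855
grip_force: 0.0
```

>>> move_arm:
  rows:
    - [[0,0,0.5],0]
    - [[0,0,0.5],0]
    - [[0,0,0.5],0]
    - [[0,0,0.5],0]
    - [[0,0,0.5],0]
    - [[0,0,0.5],0]
  hand: 0
  force: 25

```text
time_s: 88.0
position: [0.7075, -0.0525, 0.0043]
tcp_rot: [3.141, -0.001, 0.147]
contact_force: [-1.7, 0.2, 5.9]
grip_width: 0.0533
grip_force: 26.9
```

```bash
python3 p.py 545.5,-20.8,150,8.4
```

```text
t 88.0 pos [707.5 -52.5   4.3] rpy [ 1.7998e+02 -6.0000e-02  8.4400e+00] w 53.3 gf 26.9 F [-1.7  0.2  5.9]
545.5,-20.8,150,8.4 -> [-155.4  -55.1 -145.9] turn 0.0 rows 3.5
```

>>> move_arm:
  rows:
    - [[0,0,-50],0]
    - [[0,0,-110],0]
    - [[0,0,-165],0]
    - [[-40,0,-165],0]
    - [[-95,-20,-165],0]
    - [[-140,-47,-155],0]
    - [[-155,-55,-145],0]
    - [[-155,-55,-145],0]
    - [[-155,-55,-145],0]
    - [[-155,-55,-145],0]
    - [[-155,-55,-145],0]
    - [[-155,-55,-145],0]
    - [[-155,-55,-145],0]
    - [[-155,-55,-145],0]

```text
time_s: 89.75
position: [0.5457, -0.0208, 0.1484]
tcp_rot: [-3.142, 0.0, 0.147]
contact_force: [-0.6, 0.2, -1.0]
grip_width: 0.0529
grip_force: 26.9
```

```bash
python3 p.py 545.5,-20.8,127,8.4
```

```text
t 89.75 pos [545.7 -20.8 148.4] rpy [-180.      0.      8.43] w 52.9 gf 26.9 F [-0.6  0.2 -1. ]
545.5,-20.8,127,8.4 -> [-0.2 -0.  21.4] turn 0.0 rows 0.3
```

>>> move_arm:
  rows:
    - [[0,0,8],0]
    - [[0,0,15],0]
    - [[0,0,18],0]
    - [[0,0,20],0]
    - [[0,0,21],0]
    - [[0,0,21.4],0]
    - [[0,0,21.4],0]
    - [[0,0,21.4],0]

```text
time_s: 90.75
position: [0.5458, -0.0208, 0.1271]
tcp_rot: [3.142, -0.0, 0.147]
contact_force: [0.5, 0.4, -0.7]
grip_width: 0.0527
grip_force: 26.9
```

>>> move_arm:
  rows:
    - [[0,0,0.3],0]
    - [[0,0,0.6],0]
    - [[0,0,0.6],0]
    - [[0,0,0.6],0]

```text
time_s: 91.25
position: [0.5457, -0.0208, 0.1264]
tcp_rot: [3.142, 0.0, 0.147]
contact_force: [0.2, -1.2, -0.7]
grip_width: 0.053
grip_force: 26.9
```

>>> move_arm:
  rows:
    - [[-0.2,0,0.3],0]
    - [[-0.2,0,0.5],0]
    - [[-0.2,0,0.5],0]
    - [[-0.2,0,0.5],0]
    - [[-0.2,0,0.5],0]

```text
time_s: 91.88
position: [0.5457, -0.0208, 0.1261]
tcp_rot: [3.142, -0.001, 0.147]
contact_force: [-1.6, -0.5, 2.7]
grip_width: 0.0528
grip_force: 27.2
```

>>> move_arm:
  rows:
    - [[0,0,-0.3],0]
    - [[0,0,-0.3],0]
    - [[0,0,-0.3],0]

```text
time_s: 92.25
position: [0.5456, -0.0208, 0.1262]
tcp_rot: [-3.142, -0.0, 0.147]
contact_force: [1.3, -0.0, 2.4]
grip_width: 0.0532
grip_force: 27.1
```

>>> move_arm:
  rows:
    - [[0,0,0],0]
    - [[0,0,0],0]
    - [[0,0,0],0]
    - [[0,0,-20],0]
    - [[0,0,-60],0]
    - [[0,0,-110],0]
    - [[0,0,-150],0]
    - [[0,0,-150],0]
    - [[0,0,-150],0]
    - [[0,0,-150],0]
    - [[0,0,-150],0]
    - [[0,0,-150],0]
    - [[0,0,-150],0]
    - [[0,0,-150],0]
    - [[0,0,-150],0]
    - [[0,0,-150],0]
    - [[0,0,-150],0]
    - [[0,0,-150],0]
    - [[0,0,-150],0]
    - [[0,0,-150],0]
  hand: 1

```text
time_s: 94.75
position: [0.5455, -0.0208, 0.2762]
tcp_rot: [-3.142, -0.0, 0.147]
contact_force: [-0.3, 0.4, 0.0]
grip_width: 0.0855
grip_force: 0.0
```

```bash
python3 -c "
from plant import bot
print(bot.get_obs()['position'], bot.sign_off())"
```

```text
the job is handed in; nothing more can be done
[ 0.54547699 -0.02079679  0.27621491] None
```

I handed the job in at about 95 s with all three jacks upright on the plate and a pad on each; two pads last measured about 5° off flat, and I reset the third (first about 8° off) after the camera calls ran out, so it was not checked.

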